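Strip the cold sample stack off the stirrer

TASK

The run is over and cold: take the stack on the stirrer apart from the top down, one piece at a time, and set each piece down (do not drop it) on its own place: the knobbed cover flat in the small round dish, the steel cup upright in the middle of the white tile, the brass ring over the spindle down to its base, and the square aluminium block flat inside the square rimmed tray. Do not disturb the brown reagent bottle.

Things in the scene. Friction and masses are not known exactly. Their poses are not given: they have to be found in the camera images.
- cover: White plastic cover, the top piece of the stack: a disc 34 mm in diameter and 6 mm thick with an upright round knob in its middle, 14 mm in diameter and 22 mm tall (28 mm over all). 50 g. Loose. Origin: centre of the underside; z up.
- cup: Thick-walled steel cup under the cover: upright straight cylinder 46 mm in diameter, 50 mm tall, with a bore 24 mm wide open at the top. 0.2 to 0.45 kg. Loose. Origin: centre of the underside; z up along its axis.
- ring: Brass ring under the cup: 58 mm outer diameter, 32 mm hole right through, 20 mm tall, 0.25 kg. Loose. Origin: centre of the underside; z along its axis.
- block: Aluminium block at the bottom of the stack, on the stirrer: 64 x 64 mm square, 30 mm tall, a small dark well in each corner of its top, about 0.33 kg. Loose. Origin: centre of the underside; x and y parallel to its sides, z up.
- dish: Small round steel dish, fixed to the bench: 68 mm outer and 60 mm inner diameter, rim 12 mm above the bench, inner floor 4 mm above the bench. Place of the cover. Origin: centre of the underside, on the bench.
- tile: Plain flat white ceramic tile, fixed: 90 x 90 mm, 8 mm thick. Place of the cup. Origin: centre of the underside, on the bench; x and y parallel to its sides.
- spindle: Spindle stand, fixed: a round wooden base 90 mm in diameter and 8 mm thick with an upright steel post in its middle, 12 mm in diameter, its top 48 mm above the bench. Place of the ring. Origin: centre of the underside, on the bench.
- tray: Square grey tray, fixed: 92 x 92 mm outside, 84 x 84 mm inside, walls 4 mm thick, rim 12 mm above the bench, inner floor 4 mm above the bench. Place of the block, which goes in only when turned roughly parallel to the walls. Origin: centre of the underside, on the bench; x and y parallel to its walls.
- stirrer: Flat white laboratory stirrer, fixed: 140 x 140 mm, its dark flat top 52 mm above the bench. Near its middle stands the stack: block, ring, cup, cover, from the bottom up (each free, only resting on the one below; 180 mm to the knob's top above the bench). It may stand in any of the five spots that it shares with the four places. Origin: centre of the underside, on the bench; x and y parallel to its sides.
- reagent: Brown glass reagent bottle with a black cap, 52 mm in diameter, 115 mm tall, standing loose straight ahead of the robot towards the far side; leave it alone. Origin: centre of the underside. Low loose clutter (tools, a jar 50 mm tall, a clamp) also lies about, not listed.

How it is judged:
By the outcome, as a careful person would: the job done as asked, in the order asked, and still so for the second after the job is handed in, with the robot touching nothing.
It also fails if it takes over 131 s, if anything falls off the work surface, if the arm or the gripper's body presses on something with over 40 N, if the wrist force passes 120 N, or if a joint passes its speed limit or range.

ROBOT

A 6-joint arm with a two-finger parallel gripper is mounted at the origin on the work surface. World frame = base frame: x ahead of the robot, y to its left, z up, the work surface at z = 0. Lengths are in m, angles in degrees, forces in N, time in s.
With the tool pointing down it reaches from about 0.35 to 0.975 m from the base axis. Payload 17.4 kg.
Tool frame: the origin (TCP) lies midway between the tips of the shut fingers; the grasp point (between the pads) lies 19 mm behind it; z points along the fingers, x is the direction in which the jaws open and shut, and the axes are right-handed (so a half turn about z gives the same grasp; the last joint's range is limited). The gripper opens to 85 mm and grips with 20 to 120 N. Pads are 22 mm wide; open, the fingers measure 114 mm over their backs; the gripper's body (76 mm by 85 mm) begins 54 mm behind the grasp point. The pads swing forward as they close: fully open they stand 13 mm farther back than shut.
Start: joints at [-2.166, 6.646, 82.598, -0, 90.757, -2.166], TCP at [0.675, -0, 0.231] pointing down, gripper open.
Joint ranges: [-162.19, 162.19], [-47.58, 125.68], [4.15, 143.07], [-65.23, 245.23], [0.69, 171.88], [-170.13, 170.13]. Speed limits (degrees/s): [108.29, 108.29, 127.2, 180, 180, 180].

INTERFACE

Orientations are given as [roll, pitch, yaw] about the fixed x, y, z axes, in that order (R = Rz(yaw) Ry(pitch) Rx(roll)).
In Python, from rig import robot gives the robot as it stands. The module is installed in compiled form; this text tells all that it offers.
- The arm moves only by the tool jog_arm, never from a script. Its argument "commands" is a list of rows, each an object with "offset": the shift along the tool's x, y, z in units of 0.05 m (1.0 is 0.05 m), a list of three; "rot": the turn, a rotation vector about the tool's x, y, z in units of 0.15 rad (1.0 is 0.15 rad), a list of three; "gripper": the opening, from 0 (shut) to 1 (fully open). In form: [{"offset": [tx, ty, tz], "rot": [ax, ay, az], "gripper": gripper}, ...]. A call has 1 to 12 rows; each row shifts and turns the pose as measured when the row begins, along the tool's axes as they then stand; what a row does not reach is not made up. A row lasts 1/8 s, in which the tool goes at most 62.5 mm and 10.7 degrees, less where a joint would pass 70% of its speed; a pose out of reach is approached as far as the arm can. A call with a number of a shift or a turn outside -1 to 1 is refused whole. A call with a gripper value outside its range is refused whole. The fingers move at their own pace and stop on an object; the grip force is fixed at half the most. Time passes only in rows, so rows that do not move let the fingers close. It gives the time, the measured TCP pose, the force and the opening at its end, in the units of the state.
- robot.read_state(): the state, without advancing time (a new reading comes with each control period).
- robot.read_camera(name): name is "scene" or "side" or "wrist"; returns (picture, depth): 400x640x3 uint8, red, green, blue; 400x640 float32, m along the optical axis (not along the pixel's ray), 0 where there is no reading.
- robot.calibration(name): a dict with "fov_y" (degrees; the focal length in pixels is half the picture's height over the tangent of half this angle, whatever the lens; pixels are square), "cx", "cy" (the principal point, pixels), "rvec" (rotation vector, rad) and "tvec" (3), from world to camera coordinates, as OpenCV has them; the wrist camera has in their place "tool_from_camera" (4x4, takes a point from camera to tool coordinates, whose origin is the TCP and whose axes are the tool frame's). Camera axes: x right, y down, z forward; pixel columns grow to the right and rows downward; lengths in m; the calibration is good to about 2 mm. A picture is of the moment at which its call begins: read the wrist's pose just before it. calibration takes no time and is no camera call.
- robot.sign_off(): hands the job in, once; it reports no verdict.
The state is a dict: "time_s": time; "joints": joint angles; "joint_vel": joint speeds; "effort": joint torques, N m; "position": TCP position; "tcp_rot": TCP orientation; "wrist_force": force on the tool from outside, world axes, zero at the start; "moment": the same for the moment, N m; "width": opening from 0.0 (shut) to 1.0 (fully open).
Only numpy, scipy, OpenCV 4.12 (cv2) and the standard library are available. Lean on these libraries where they do the work, as an engineer would, in place of code of your own. Each camera call takes 0.05 s, during which the arm holds its last target.

## Working session

There is one attempt and no reset: what is moved stays moved. The work goes in short steps, Python scripts to look and compute and a tool call to move; the robot and the scene stay as the last step left them, time stands still between calls to the robot, and variables do not carry over. Pictures are saved under pics/ and viewed, and the job is handed in when it is done.

Besides the shell and the picture viewer there is one more tool, called after "Emit:" as name(argument=value, ...) on one line, values as JSON. jog_arm: Moves the arm, as the interface text tells. Its arguments: {"type":"object","properties":{"commands":{"type":"array","items":{"type":"object","properties":{"offset":{"type":"array","items":{"type":"number","minimum":-1,"maximum":1}},"rot":{"type":"array","items":{"type":"number","minimum":-1,"maximum":1}},"gripper":{"type":"number"}}}}},"required":["commands"]}

```bash
mkdir -p pics; ls; python3 - <<'E'
from rig import robot
import cv2
print(robot.read_state())
for n in ["scene","side","wrist"]:
    print(n,robot.calibration(n))
    p,d=robot.read_camera(n)
    cv2.imwrite(f"pics/{n}0.png",p[:,:,::-1])
    import numpy as np
    np.savez(f"{n}0.npz",p=p,d=d)
E
```

```text
pics
{'time_s': 0.0, 'joints': array([-2.16550022e+00,  6.67538273e+00,  8.26360579e+01,  3.08575640e-05,
        9.07579101e+01, -2.16616658e+00]), 'joint_vel': array([ 0.0884795 , -0.00278838,  0.0144992 , -0.05480084,  0.09199791,
        0.04263693]), 'effort': array([-3.01628024e-03, -7.32023120e+01, -6.32483125e+01, -3.67824050e-04,
        6.55109907e-03, -4.52531231e-05]), 'position': array([6.74802123e-01, 2.00929287e-06, 2.30543995e-01]), 'tcp_rot': array([-1.79997348e+02,  6.92999693e-02,  6.68350985e-04]), 'wrist_force': array([-0.17296941, -0.18557861, -0.45007952]), 'moment': array([-0.06349534, -0.0212747 ,  0.04988428]), 'width': 0.9973324286377764}
scene {'fov_y': 52.990942172168936, 'cx': 314.98991855213524, 'cy': 194.6317153211706, 'rvec': array([ 2.33874512,  0.79038427, -0.27517836]), 'tvec': array([-0.44759648, -0.19102825,  1.30468086])}
side {'fov_y': 56.80203601935424, 'cx': 323.515765993989, 'cy': 198.57802566707574, 'rvec': array([ 0.29736424, -2.75900015,  1.24633308]), 'tvec': array([0.53149679, 0.17472612, 0.99452592])}
wrist {'fov_y': 68.31843861671791, 'cx': 315.9758506853947, 'cy': 200.23804871471808, 'tool_from_camera': array([[ 9.99999454e-01, -2.31274455e-04, -1.01884936e-03,
         1.34705066e-04],
       [ 5.03897818e-04,  9.61035609e-01,  2.76424137e-01,
        -6.89331422e-02],
       [ 9.15220676e-04, -2.76424500e-01,  9.61035201e-01,
        -1.43655689e-01],
       [ 0.00000000e+00,  0.00000000e+00,  0.00000000e+00,
         1.00000000e+00]])}
```

View pics/scene0.png

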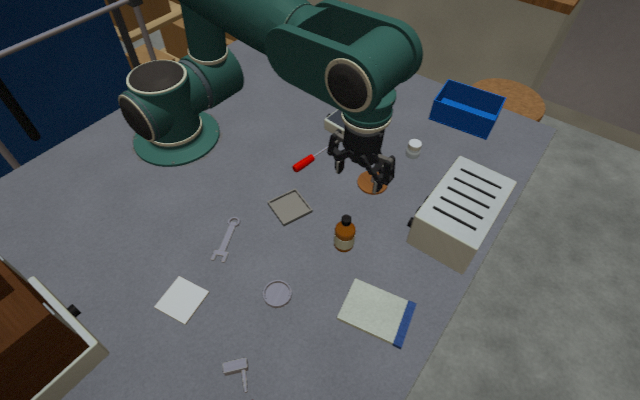

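View pics/side0.png

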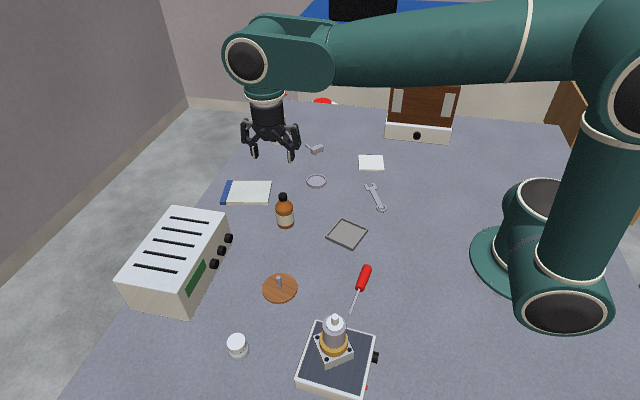

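View pics/wrist0.png

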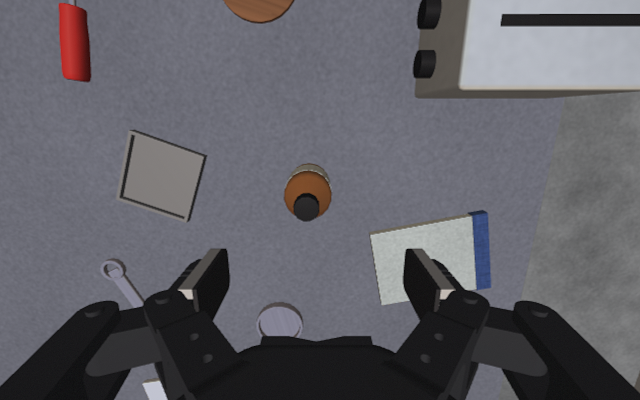

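Scene: tray (290,207), tile (182,300), dish (277,293), bottle (345,233), and the spindle mostly hidden. The side view shows the stack at (335,345) on the stirrer and the spindle at (280,288). Next I'll measure them.

```bash
cat > h.py <<'E'
import numpy as np, cv2
from rig import robot
from scipy.spatial.transform import Rotation as R
def K(c):
    f=200/np.tan(np.radians(c['fov_y']/2)); return f,c['cx'],c['cy']
def pose(n,st=None):
    c=robot.calibration(n)
    if n=='wrist':
        st=st or robot.read_state()
        T=np.eye(4);T[:3,:3]=R.from_euler('xyz',st['tcp_rot'],degrees=True).as_matrix();T[:3,3]=st['position']
        return T@c['tool_from_camera']
    M=np.eye(4);M[:3,:3]=cv2.Rodrigues(c['rvec'])[0];M[:3,3]=c['tvec'];return np.linalg.inv(M)
def ray(n,uv,z,st=None):
    f,cx,cy=K(robot.calibration(n));T=pose(n,st)
    uv=np.atleast_2d(np.array(uv,float)); d=np.c_[(uv[:,0]-cx)/f,(uv[:,1]-cy)/f,np.ones(len(uv))]@T[:3,:3].T
    return T[:3,3]+d*((z-T[2,3])/d[:,2])[:,None]
def cloud(n,d,st=None):
    f,cx,cy=K(robot.calibration(n));T=pose(n,st)
    v,u=np.mgrid[:400,:640]
    P=np.stack([(u-cx)/f*d,(v-cy)/f*d,d],-1)@T[:3,:3].T+T[:3,3]
    P[d==0]=np.nan
    return P
def proj(n,X,st=None):
    f,cx,cy=K(robot.calibration(n));T=np.linalg.inv(pose(n,st))
    p=np.atleast_2d(X)@T[:3,:3].T+T[:3,3]
    return np.c_[f*p[:,0]/p[:,2]+cx,f*p[:,1]/p[:,2]+cy]
E
python3 - <<'E'
from h import *
S={n:np.load(n+'0.npz') for n in ['scene','side','wrist']}
C={n:cloud(n,S[n]['d']) for n in S}
for n,uv in [('scene',(290,207)),('scene',(182,300)),('scene',(277,293)),('side',(371,162)),('side',(316,182)),('side',(346,234)),('side',(290,292)),('side',(280,280)),('side',(335,318)),('side',(320,385)),('wrist',(160,180)),('wrist',(310,205)),('side',(284,198)),('scene',(347,218))]:
    print(n,uv,C[n][uv[1],uv[0]].round(3))
for n,(u0,v0,u1,v1),k in [('side',(260,260,400,400),5),('scene',(140,180,320,360),4)]:
    im=S[n]['p'][v0:v1,u0:u1,::-1]; cv2.imwrite(f'pics/{n}_crop.png',cv2.resize(im,None,fx=k*.8,fy=k*.8,interpolation=cv2.INTER_CUBIC))
E
```

```text
scene (290, 207) [ 0.479 -0.006  0.005]
scene (182, 300) [ 0.456 -0.373  0.008]
scene (277, 293) [ 0.618 -0.224  0.003]
side (371, 162) [ 0.451 -0.365  0.012]
side (316, 182) [ 0.62  -0.219  0.007]
side (346, 234) [ 0.478 -0.004  0.005]
side (290, 292) [0.581 0.223 0.008]
side (280, 280) [0.606 0.217 0.042]
side (335, 318) [0.438 0.372 0.182]
side (320, 385) [0.452 0.442 0.052]
wrist (160, 180) [ 0.475 -0.01   0.006]
wrist (310, 205) [ 0.669 -0.01   0.116]
side (284, 198) [ 0.658 -0.004  0.112]
scene (347, 218) [ 0.665 -0.01   0.111]
```

View pics/side_crop.png

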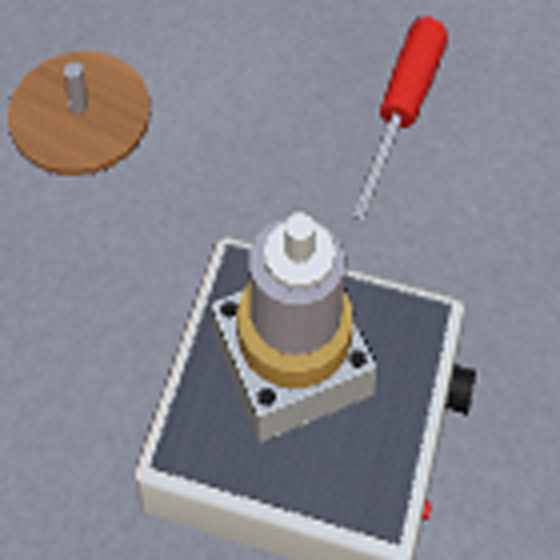

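View pics/scene_crop.png

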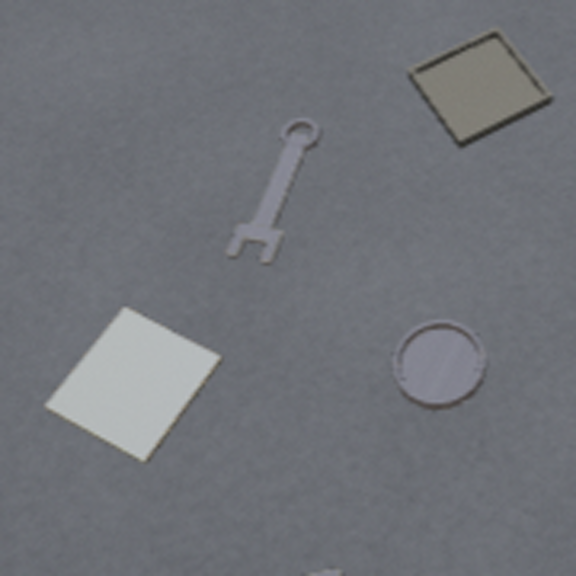

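```bash
python3 - <<'E'
from h import *
S={n:np.load(n+'0.npz') for n in ['scene','side','wrist']}
C={n:cloud(n,S[n]['d']) for n in S}
def rect(P):
    P=(P[:,:2]*1000).astype(np.float32); (c,s,a)=cv2.minAreaRect(P); return np.round(c,1),np.round(s,1),round(a,1)
def circ(P):
    c,r=cv2.minEnclosingCircle((P[:,:2]*1000).astype(np.float32)); return np.round(c,1),round(r,1)
for n in ['scene','side']:
    P=C[n]; im=S[n]['p'].astype(int); hsv=cv2.cvtColor(S[n]['p'],cv2.COLOR_RGB2HSV)
    near=lambda c,r:np.hypot(P[...,0]-c[0],P[...,1]-c[1])<r
    def main(m):
        k,l,s,_=cv2.connectedComponentsWithStats(m.astype(np.uint8)); return l==1+s[1:,4].argmax()
    bg=np.median(P[near((.55,-.1),.05)][:,2]); print(n,'bench z',bg.round(4))
    # contour in pixels cast on plane
    def cast(m,z):
        cs=cv2.findContours(m.astype(np.uint8),cv2.RETR_EXTERNAL,cv2.CHAIN_APPROX_NONE)[0]; c=max(cs,key=cv2.contourArea)[:,0,:]; return ray(n,c,z)
    v=hsv[...,2]
    m=main(near((.456,-.37),.09)&(v>150)); print('tile',m.sum(),rect(cast(m,.008)))
    m=main(near((.478,-.006),.075)&(P[...,2]>.0035)); print('tray',m.sum(),rect(P[m]),rect(cast(m,.008)))
    m=main(near((.62,-.222),.055)&(P[...,2]>.0035)); print('dish',m.sum(),circ(P[m]),circ(cast(m,.008)))
    if n=='side':
        m=main(near((.59,.22),.07)&(hsv[...,0]<20)&(hsv[...,1]>90)&(P[...,2]<.03)); print('base',m.sum(),circ(cast(m,.008)))
        m=near((.6,.22),.05)&(P[...,2]>.02); print('post',m.sum(),np.nanmedian(P[m],0), P[m][:,2].max())
        sk=near((.438,.372),.06)
        for a,b in [(.176,.19),(.155,.162),(.150,.154),(.147,.151),(.105,.145),(.08,.1),(.078,.086),(.056,.078)]:
            m=sk&(P[...,2]>a)&(P[...,2]<b)
            if m.sum()>5: print(a,b,m.sum(),circ(P[m]),P[m].mean(0).round(4))
        m=sk&(P[...,2]>.060)&(P[...,2]<.086); print('block',rect(P[m]))
        m=main(near((.44,.39),.12)&(abs(P[...,2]-.052)<.004));print('stir',rect(P[m]))
E
```

```text
scene bench z 0.4947
tile 1368 (array([ 452.3, -371.3]), array([89.8, 88.9]), 10.3)
tray 3350 (array([495.1, -25.9]), array([149. ,  97.5]), 41.7) (array([-170.5,  670.5]), array([410.9, 621.8]), 38.2)
dish 374 (array([ 618.4, -225.3]), 35.0) (array([ 618.4, -226.4]), 35.2)
side bench z 0.0025
tile 1089 (array([ 455.8, -362.4]), array([178.9, 176.6]), 72.6)
tray 2511 (array([489.2,  14.9]), array([101.8, 149.5]), 61.5) (array([  747.9, -1631.6]), array([ 497.2, 1311.7]), 0.8)
dish 267 (array([ 622.4, -220.4]), 53.8) (array([ 620.9, -216. ]), 53.1)
base 780 (array([611.3, 215.6]), 45.8)
post 49 [0.60989986 0.21783419 0.04158643] 0.05140190050818738
0.176 0.19 52 (array([440.1, 367.3]), 7.6) [0.4399 0.3687 0.1811]
0.155 0.162 187 (array([440.8, 372. ]), 21.6) [0.4393 0.3728 0.1592]
0.15 0.154 121 (array([440.9, 369.3]), 23.2) [0.442  0.377  0.1528]
0.147 0.151 22 (array([438.7, 377.2]), 20.7) [0.4371 0.3872 0.1486]
0.105 0.145 266 (array([440.5, 371.6]), 27.7) [0.4374 0.3859 0.1231]
0.08 0.1 387 (array([442.5, 371.7]), 43.4) [0.4413 0.388  0.0861]
0.078 0.086 298 (array([442.3, 371.6]), 43.6) [0.4418 0.3874 0.0833]
0.056 0.078 269 (array([437.1, 372.8]), 58.3) [0.4353 0.393  0.0643]
block (array([442.4, 370.7]), array([64.3, 65.1]), 34.6)
stir (array([433.1, 378.9]), array([139.6, 138.9]), 85.8)
```

Emit:
jog_arm(commands=[{"offset":[-0.4,-0.6,-0.2],"rot":[0,0,0],"gripper":1},{"offset":[-0.4,-0.6,-0.2],"rot":[0,0,0],"gripper":1},{"offset":[-0.4,-0.6,-0.2],"rot":[0,0,0],"gripper":1},{"offset":[-0.4,-0.6,-0.2],"rot":[0,0,0],"gripper":1},{"offset":[-0.4,-0.6,-0.2],"rot":[0,0,0],"gripper":0.6},{"offset":[-0.4,-0.6,-0.2],"rot":[0,0,0],"gripper":0.4},{"offset":[-0.4,-0.6,-0.2],"rot":[0,0,0],"gripper":0.4},{"offset":[-0.4,-0.6,0],"rot":[0,0,0],"gripper":0.4},{"offset":[-0.4,-0.6,0],"rot":[0,0,0],"gripper":0.4},{"offset":[-0.4,-0.6,0],"rot":[0,0,0],"gripper":0.4},{"offset":[-0.4,-0.6,0],"rot":[0,0,0],"gripper":0.4},{"offset":[0,0,0],"rot":[0,0,0],"gripper":0.4}])

```text
time_s: 1.65
position: [0.447, 0.3395, 0.3004]
tcp_rot: [180.0, 0.3, -0.1]
wrist_force: [-0.4, -0.3, -0.8]
width: 0.398
```

```bash
cat > look.py <<'E'
import sys
from h import *
def look(name,cams=('wrist',)):
    out={}
    for n in cams:
        st=robot.read_state(); p,d=robot.read_camera(n)
        cv2.imwrite(f'pics/{name}_{n}.png',p[:,:,::-1]); np.savez(f'{name}_{n}.npz',p=p,d=d,pos=st['position'],rot=st['tcp_rot'])
        out[n]=(p,d,st)
    print(st['time_s'],st['position'].round(4),st['tcp_rot'].round(2),st['width'])
    return out
if __name__=='__main__': look(sys.argv[1],sys.argv[2:] or ('wrist',))
E
python3 look.py w1 wrist scene
```

```text
1.7 [0.4476 0.3387 0.3004] [ 1.7997e+02  3.3000e-01 -1.1000e-01] 0.40444293095670397
```

View pics/w1_wrist.png

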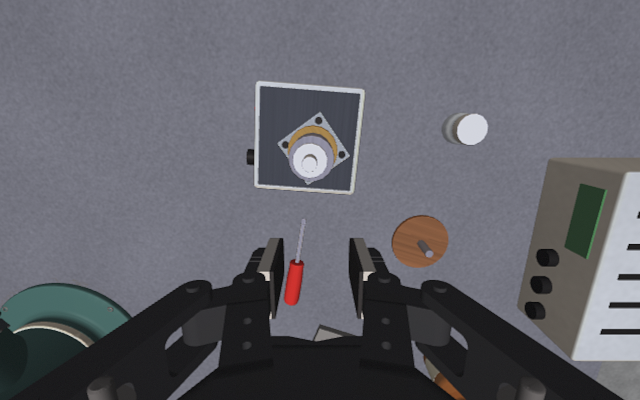

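View pics/w1_scene.png

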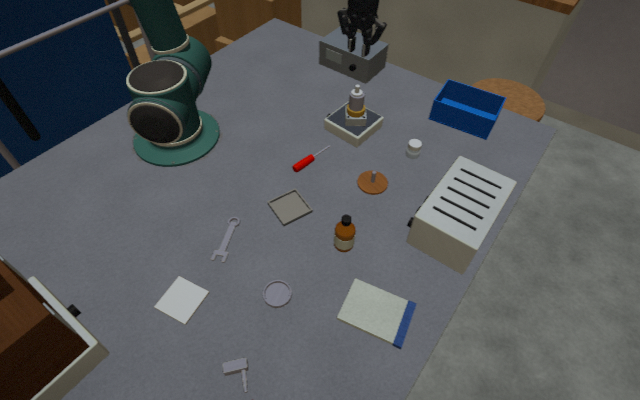

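Both views are clear: in the wrist view the knob is at (310,162) and the spindle at (421,242), while the scene view shows every place unobstructed. I'll now measure each one.

```bash
cat > meas.py <<'E'
from h import *
def load(f):
    z=np.load(f); return z['p'],z['d'],{'position':z['pos'],'tcp_rot':z['rot']}
def rect(P):
    P=(P[:,:2]*1000).astype(np.float32); (c,s,a)=cv2.minAreaRect(P); return np.round(c,1),np.round(s,1),round(a,1)
def circ(P):
    c,r=cv2.minEnclosingCircle((P[:,:2]*1000).astype(np.float32)); return np.round(c,1),round(r,1)
def main(m):
    k,l,s,_=cv2.connectedComponentsWithStats(m.astype(np.uint8)); return l==1+s[1:,4].argmax()
def cast(n,m,z,st):
    c=max(cv2.findContours(m.astype(np.uint8),cv2.RETR_EXTERNAL,cv2.CHAIN_APPROX_NONE)[0],key=cv2.contourArea)[:,0,:]; return ray(n,c,z,st)
E
python3 - <<'E'
from meas import *
for n in ['scene','wrist']:
    p,d,st=load(f'w1_{n}.npz'); P=cloud(n,d,st); hsv=cv2.cvtColor(p,cv2.COLOR_RGB2HSV); v=hsv[...,2]
    near=lambda c,r:np.hypot(P[...,0]-c[0],P[...,1]-c[1])<r
    bz=np.nanmedian(P[near((.55,.35),.03)|near((.52,-.2),.03)][:,2]); print(n,'bench',bz.round(4))
    m=main(near((.61,.217),.08)&(hsv[...,0]<20)&(hsv[...,1]>90)); print('base',circ(cast(n,m,.008,st)))
    m=near((.61,.217),.04)&(P[...,2]>.03); print('post',m.sum(),np.nanmean(P[m],0).round(4))
    for a,b in [(.174,.19),(.155,.163),(.148,.154),(.098,.107)]:
        m=near((.44,.37),.05)&(P[...,2]>a)&(P[...,2]<b)
        if m.sum()>5: print(a,m.sum(),circ(P[m]),P[m].mean(0).round(4))
    m=near((.44,.37),.06)&(P[...,2]>.076)&(P[...,2]<.09); print('blk',rect(P[m]))
    if n=='scene':
        m=main(near((.456,-.37),.09)&(v>150)); print('tile',rect(cast(n,m,.008,st)))
        m=main(near((.478,-.006),.075)&(P[...,2]>bz+.0025)); print('tray',m.sum(),rect(P[m]),rect(cast(n,m,.008,st)))
        m=main(near((.62,-.222),.055)&(P[...,2]>bz+.0025)); print('dish',circ(P[m]),circ(cast(n,m,.008,st)))
        print('graybox',P[55,335].round(3),P[70,340].round(3),P[65,372].round(3))
E
```

```text
scene bench -0.001
base (array([611.6, 209.9]), 46.4)
post 28 [0.6095 0.2108 0.0399]
0.174 14 (array([438.4, 364.2]), 6.6) [0.4386 0.3635 0.1776]
0.155 46 (array([437.8, 366. ]), 17.0) [0.4403 0.3629 0.1573]
0.148 53 (array([440.2, 364.8]), 22.9) [0.4437 0.3581 0.1508]
0.098 75 (array([440., 366.]), 29.0) [0.4474 0.3555 0.1015]
blk (array([442.7, 364.3]), array([63.6, 63.7]), 34.2)
tile (array([ 451.9, -371.4]), array([88.8, 88.8]), 10.3)
tray 857 (array([474.4,  -0.7]), array([105.9, 106.2]), 71.0) (array([477.4,  -4.1]), array([105.1, 105.5]), 71.1)
dish (array([ 615.6, -225.4]), 39.0) (array([ 617.9, -227.4]), 38.8)
graybox [0.184 0.621 0.063] [0.215 0.615 0.014] [0.326 0.655 0.059]
wrist bench 0.001
base (array([610.2, 214.2]), 45.4)
post 97 [0.6088 0.2147 0.0437]
0.174 198 (array([439.5, 366.5]), 7.0) [0.4396 0.3669 0.1807]
0.155 723 (array([441.7, 366.1]), 19.2) [0.4397 0.3676 0.159 ]
0.148 635 (array([440.6, 367.3]), 22.9) [0.4421 0.3712 0.1528]
0.098 453 (array([440.7, 368.7]), 28.8) [0.4435 0.3846 0.103 ]
blk (array([441.7, 368.5]), array([64. , 64.2]), 35.2)
```

Emit:
jog_arm(commands=[{"offset":[-0.16,-0.56,0],"rot":[0,0,0],"gripper":0.5},{"offset":[0,0,0.4],"rot":[0,0,0],"gripper":0.5},{"offset":[0,0,0.4],"rot":[0,0,0],"gripper":0.5},{"offset":[0,0,0.4],"rot":[0,0,0],"gripper":0.5},{"offset":[0,0,0.4],"rot":[0,0,0],"gripper":0.5},{"offset":[0,0,0],"rot":[0,0,0],"gripper":0.5}])

```text
time_s: 2.5
position: [0.4418, 0.3621, 0.2138]
tcp_rot: [179.8, 0.4, -0.5]
wrist_force: [0.3, 0.2, 0.7]
width: 0.497
```

```bash
python3 look.py w2 wrist; python3 - <<'E'
from meas import *
n='wrist';p,d,st=load('w2_wrist.npz'); P=cloud(n,d,st)
near=lambda c,r:np.hypot(P[...,0]-c[0],P[...,1]-c[1])<r
for a,b in [(.176,.19),(.155,.163),(.148,.1545),(.098,.107)]:
    m=near((.44,.37),.05)&(P[...,2]>a)&(P[...,2]<b)
    if m.sum()>5: print(a,m.sum(),circ(P[m]),P[m].mean(0).round(4))
E
```

```text
2.5 [0.4418 0.3621 0.2138] [179.83   0.4   -0.47] 0.4965330350354487
0.176 377 (array([439.9, 366.7]), 7.3) [0.4397 0.3673 0.1808]
0.155 1202 (array([439.6, 366.6]), 16.9) [0.4399 0.3697 0.159 ]
0.148 1222 (array([440.5, 367.7]), 22.9) [0.4424 0.3733 0.1528]
0.098 819 (array([441. , 369.1]), 28.8) [0.4419 0.3848 0.1029]
```

View pics/w2_wrist.png

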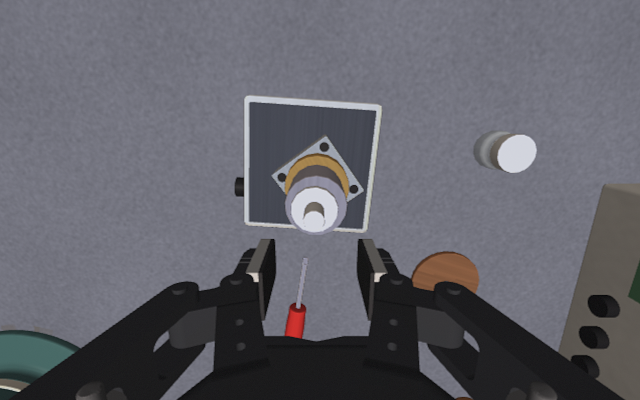

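Emit:
jog_arm(commands=[{"offset":[-0.04,-0.09,0],"rot":[0,0,0],"gripper":0.5},{"offset":[0,0,0.3],"rot":[0,0,0],"gripper":0.5},{"offset":[0,0,0.3],"rot":[0,0,0],"gripper":0.5},{"offset":[0,0,0.2],"rot":[0,0,0],"gripper":0.5},{"offset":[0,0,0],"rot":[0,0,0],"gripper":0.5}])

```text
time_s: 3.18
position: [0.44, 0.3675, 0.1734]
tcp_rot: [179.9, 0.3, -0.4]
wrist_force: [-0.3, -0.8, 0.2]
width: 0.494
```

Emit:
jog_arm(commands=[{"offset":[0,-0.0,0.2],"rot":[0,0,0],"gripper":0.5},{"offset":[0,0,0.03],"rot":[0,0,0],"gripper":0.5},{"offset":[0,0,0],"rot":[0,0,0],"gripper":0.5}])

```text
time_s: 3.55
position: [0.4401, 0.3675, 0.1616]
tcp_rot: [180.0, 0.2, -0.5]
wrist_force: [-0.1, -0.5, -0.4]
width: 0.498
```

Emit:
jog_arm(commands=[{"offset":[0,0,0],"rot":[0,0,0],"gripper":0},{"offset":[0,0,0],"rot":[0,0,0],"gripper":0},{"offset":[0,0,0],"rot":[0,0,0],"gripper":0},{"offset":[0,0,0],"rot":[0,0,0],"gripper":0},{"offset":[0,0,0],"rot":[0,0,0],"gripper":0}])

```text
time_s: 4.18
position: [0.4403, 0.3677, 0.1625]
tcp_rot: [180.0, 0.2, -0.5]
wrist_force: [-0.7, -0.1, -0.7]
width: 0.134
```

Emit:
jog_arm(commands=[{"offset":[0,0,-0.1],"rot":[0,0,0],"gripper":0},{"offset":[0,0,-0.2],"rot":[0,0,0],"gripper":0},{"offset":[0,0,-0.4],"rot":[0,0,0],"gripper":0},{"offset":[0,0,-0.5],"rot":[0,0,0],"gripper":0},{"offset":[0,0,-0.5],"rot":[0,0,0],"gripper":0},{"offset":[0,0,0],"rot":[0,0,0],"gripper":0}])

```text
time_s: 4.92
position: [0.4409, 0.3679, 0.2558]
tcp_rot: [-179.9, 0.0, -0.5]
wrist_force: [0.5, 0.2, -1.3]
width: 0.135
```

```bash
python3 look.py w3 wrist; python3 - <<'E'
from meas import *
n='wrist';p,d,st=load('w3_wrist.npz'); P=cloud(n,d,st)
near=lambda c,r:np.hypot(P[...,0]-c[0],P[...,1]-c[1])<r
for a,b in [(.148,.1545),(.098,.107),(.076,.09)]:
    m=near((.44,.37),.05)&(P[...,2]>a)&(P[...,2]<b)
    if m.sum()>5: print(a,m.sum(),circ(P[m]),P[m].mean(0).round(4),rect(P[m]))
E
```

```text
4.925 [0.4409 0.3679 0.2558] [-1.7988e+02  2.0000e-02 -4.6000e-01] 0.1347435190130345
0.148 1441 (array([440.5, 367.4]), 23.0) [0.4406 0.3698 0.1528] (array([440.8, 369.1]), array([42.5, 45.5]), 87.6)
0.098 615 (array([440.8, 368.8]), 28.9) [0.4414 0.3844 0.1029] (array([441.1, 378.7]), array([37.9, 56.3]), 87.8)
0.076 871 (array([441.5, 368.9]), 43.9) [0.4446 0.3843 0.0831] (array([441.7, 368.7]), array([64., 64.]), 35.0)
```

View pics/w3_wrist.png

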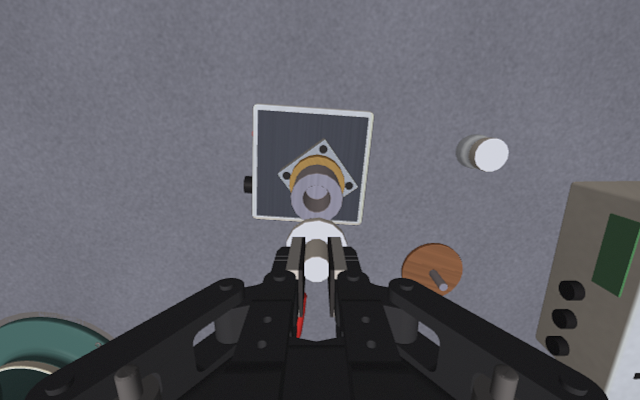

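Emit:
jog_arm(commands=[{"offset":[0.05,0.2,-0.1],"rot":[0,0,0],"gripper":0},{"offset":[0.15,0.5,-0.1],"rot":[0,0,0],"gripper":0},{"offset":[0.2,0.6,-0.1],"rot":[0,0,0],"gripper":0},{"offset":[0.2,0.6,0],"rot":[0,0,0],"gripper":0},{"offset":[0.2,0.6,0],"rot":[0,0,0],"gripper":0},{"offset":[0.2,0.6,0],"rot":[0,0,0],"gripper":0},{"offset":[0.2,0.6,0],"rot":[0,0,0],"gripper":0},{"offset":[0.2,0.6,0],"rot":[0,0,0],"gripper":0},{"offset":[0.2,0.6,0],"rot":[0,0,0],"gripper":0},{"offset":[0.2,0.6,0],"rot":[0,0,0],"gripper":0},{"offset":[0.2,0.6,0],"rot":[0,0,0],"gripper":0},{"offset":[0.2,0.6,0],"rot":[0,0,0],"gripper":0}])

```text
time_s: 6.48
position: [0.5477, 0.0155, 0.264]
tcp_rot: [179.8, 0.7, -0.4]
wrist_force: [0.2, 0.5, -0.4]
width: 0.134
```

Emit:
jog_arm(commands=[{"offset":[0.2,0.6,0],"rot":[0,0,0],"gripper":0},{"offset":[0.2,0.6,0],"rot":[0,0,0],"gripper":0},{"offset":[0.2,0.6,0],"rot":[0,0,0],"gripper":0},{"offset":[0.2,0.6,0],"rot":[0,0,0],"gripper":0},{"offset":[0.2,0.4,0],"rot":[0,0,0],"gripper":0},{"offset":[0.1,0.2,0],"rot":[0,0,0],"gripper":0},{"offset":[0,0,0],"rot":[0,0,0],"gripper":0}])

```text
time_s: 7.35
position: [0.6005, -0.1444, 0.2605]
tcp_rot: [179.8, 1.0, -0.6]
wrist_force: [-0.2, -0.2, -1.5]
width: 0.136
```

```bash
python3 look.py w4 wrist
```

```text
7.35 [ 0.6005 -0.1444  0.2605] [179.84   1.02  -0.58] 0.13631471000910939
```

View pics/w4_wrist.png

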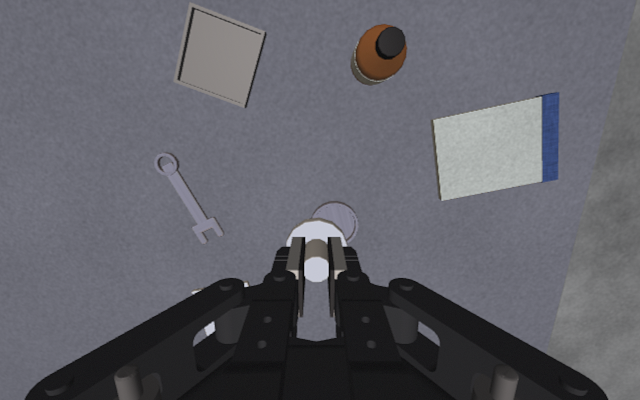

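```bash
cat >> meas.py <<'E'
def lsc(P):
    A=np.c_[2*P[:,:2],np.ones(len(P))]; s=np.linalg.lstsq(A,(P[:,:2]**2).sum(1),rcond=None)[0]; return s[:2].round(4),np.sqrt(s[2]+s[0]**2+s[1]**2).round(4)
E
python3 - <<'E'
from meas import *
n='wrist';p,d,st=load('w4_wrist.npz'); P=cloud(n,d,st)
near=lambda c,r:np.hypot(P[...,0]-c[0],P[...,1]-c[1])<r
print(np.nanmedian(P[near((.52,-.12),.03)][:,2]))
m=near((.618,-.224),.042)&(P[...,2]>.0095)&(P[...,2]<.02); print(m.sum(),lsc(P[m]),P[m].mean(0))
m=near((.618,-.224),.026)&(P[...,2]<.0095)&(P[...,2]>0);print(P[m].mean(0))
m=near((.478,-.004),.08)&(P[...,2]>.003); print('tray',rect(P[m]))
m=near((.478,-.004),.08)&(P[...,2]>.0085); print('tray',rect(P[m]))
m=near((.66,-.01),.05)&(P[...,2]>.105); print('bottle',circ(P[m]))
E
```

```text
0.002758975825674914
252 (array([ 0.6197, -0.2254]), np.float64(0.0317)) [ 0.62892284 -0.21212425  0.01273238]
[ 0.62337276 -0.21602995  0.00507938]
tray (array([478.2, -12.4]), array([139. , 155.3]), 89.4)
tray (array([477.1,  -6.4]), array([92.1, 93. ]), 69.6)
bottle (array([664.8, -14.3]), 12.4)
```

Emit:
jog_arm(commands=[{"offset":[0.1,0.4,0],"rot":[0.02,0.12,-0.07],"gripper":0},{"offset":[0.15,0.5,0],"rot":[0,0,0],"gripper":0},{"offset":[0.13,0.5,0],"rot":[0,0,0],"gripper":0},{"offset":[0,0.1,0.4],"rot":[0,0,0],"gripper":0},{"offset":[0,0,0.5],"rot":[0,0,0],"gripper":0},{"offset":[0,0,0.5],"rot":[0,0,0],"gripper":0},{"offset":[0,0,0.5],"rot":[0,0,0],"gripper":0},{"offset":[0,0,0.5],"rot":[0,0,0],"gripper":0},{"offset":[0,0,0.5],"rot":[0,0,0],"gripper":0},{"offset":[0,0,0.4],"rot":[0,0,0],"gripper":0},{"offset":[0,0,0.3],"rot":[0,0,0],"gripper":0},{"offset":[0,0,0],"rot":[0,0,0],"gripper":0}])

```text
time_s: 8.9
position: [0.6177, -0.2197, 0.0656]
tcp_rot: [-179.7, 0.4, 0.1]
wrist_force: [0.7, -0.3, -0.6]
width: 0.135
```

Emit:
jog_arm(commands=[{"offset":[0.03,0.11,0.2],"rot":[-0.03,0.04,0],"gripper":0},{"offset":[0,0,0.3],"rot":[0,0,0],"gripper":0},{"offset":[0,0,0.2],"rot":[0,0,0],"gripper":0},{"offset":[0,0,0.1],"rot":[0,0,0],"gripper":0},{"offset":[0,0,0],"rot":[0,0,0],"gripper":0}])

```text
time_s: 9.52
position: [0.62, -0.226, 0.0245]
tcp_rot: [179.9, -0.1, 0.1]
wrist_force: [0.1, 0.8, -0.3]
width: 0.13
```

```bash
python3 look.py w5 wrist side
```

```text
9.575 [ 0.6202 -0.226   0.0248] [ 1.7992e+02 -9.0000e-02  9.0000e-02] 0.13383406939397047
```

View pics/w5_wrist.png

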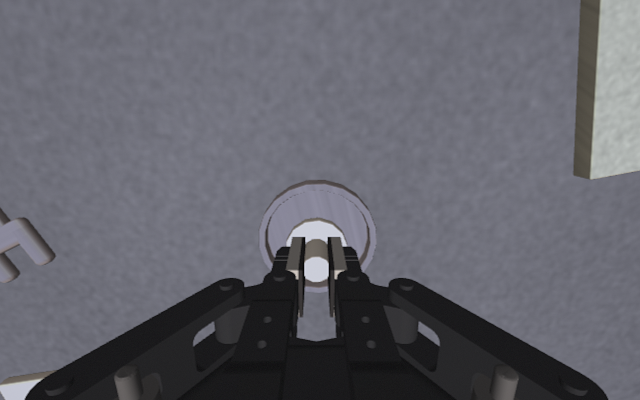

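The cover sits centrally over the dish (dish centre about (318,235)), so I'll lower it gently.

Emit:
jog_arm(commands=[{"offset":[0,0,0.1],"rot":[0,0,0],"gripper":0},{"offset":[0,0,0.06],"rot":[0,0,0],"gripper":0},{"offset":[0,0,0.02],"rot":[0,0,0],"gripper":0},{"offset":[0,0,0],"rot":[0,0,0],"gripper":0}])

```text
time_s: 10.12
position: [0.6207, -0.2261, 0.0163]
tcp_rot: [179.9, -0.2, 0.1]
wrist_force: [0.2, -1.7, 0.0]
width: 0.13
```

Emit:
jog_arm(commands=[{"offset":[0,0,0.03],"rot":[0,0,0],"gripper":0},{"offset":[0,0,0.01],"rot":[0,0,0],"gripper":0},{"offset":[0,0,0],"rot":[0,0,0],"gripper":0}])

```text
time_s: 10.5
position: [0.6207, -0.2261, 0.0144]
tcp_rot: [179.9, -0.2, 0.1]
wrist_force: [-1.3, 0.3, -0.9]
width: 0.133
```

Emit:
jog_arm(commands=[{"offset":[0,0,0.02],"rot":[0,0,0],"gripper":0},{"offset":[0,0,0],"rot":[0,0,0],"gripper":0}])

```text
time_s: 10.75
position: [0.621, -0.2262, 0.0144]
tcp_rot: [179.9, -0.2, 0.1]
wrist_force: [0.1, 0.3, -1.5]
width: 0.135
```

Emit:
jog_arm(commands=[{"offset":[0,0,0.04],"rot":[0,0,0],"gripper":0},{"offset":[0,0,0],"rot":[0,0,0],"gripper":0}])

```text
time_s: 11.0
position: [0.6214, -0.2265, 0.0145]
tcp_rot: [179.8, -0.3, 0.1]
wrist_force: [-0.2, 0.4, -0.5]
width: 0.13
```

Emit:
jog_arm(commands=[{"offset":[0,0,0],"rot":[0,0,0],"gripper":0.25},{"offset":[0,0,0],"rot":[0,0,0],"gripper":0.35},{"offset":[0,0,0],"rot":[0,0,0],"gripper":0.4},{"offset":[0,0,0],"rot":[0,0,0],"gripper":0.4},{"offset":[0,0,-0.2],"rot":[0,0,0],"gripper":0.4},{"offset":[0,0,-0.4],"rot":[0,0,0],"gripper":0.4},{"offset":[0,0,-0.5],"rot":[0,0,0],"gripper":0.4},{"offset":[0,0,-0.5],"rot":[0,0,0],"gripper":0.5},{"offset":[0,0,0],"rot":[0,0,0],"gripper":0.6}])

```text
time_s: 12.12
position: [0.6216, -0.2264, 0.1019]
tcp_rot: [179.8, -0.4, 0.1]
wrist_force: [0.5, 1.1, -0.2]
width: 0.601
```

```bash
python3 look.py w6 wrist; python3 - <<'E'
from meas import *
n='wrist';p,d,st=load('w6_wrist.npz'); P=cloud(n,d,st)
near=lambda c,r:np.hypot(P[...,0]-c[0],P[...,1]-c[1])<r
for a,b in [(.0275,.04),(.0105,.0145)]:
    m=near((.62,-.225),.04)&(P[...,2]>a)&(P[...,2]<b); print(m.sum(),circ(P[m]),P[m].mean(0),P[m].max(0))
m=near((.62,-.225),.015)&(P[...,2]>.008)&(P[...,2]<.016); print('disc',np.median(P[m],0),P[m][:,2].std())
E
```

```text
12.125 [ 0.6216 -0.2264  0.1019] [ 1.7977e+02 -4.4000e-01  9.0000e-02] 0.6006256801292065
271 (array([ 621.1, -227.7]), 7.0) [ 0.62103354 -0.22688058  0.03267641] [ 0.62746192 -0.22088234  0.03477146]
1868 (array([ 620.3, -225.9]), 34.0) [ 0.62062658 -0.22510969  0.01224026] [ 0.653774   -0.19239784  0.01449899]
disc [ 0.618952   -0.22097851  0.01105859] 0.0008514768686766624
```

View pics/w6_wrist.png

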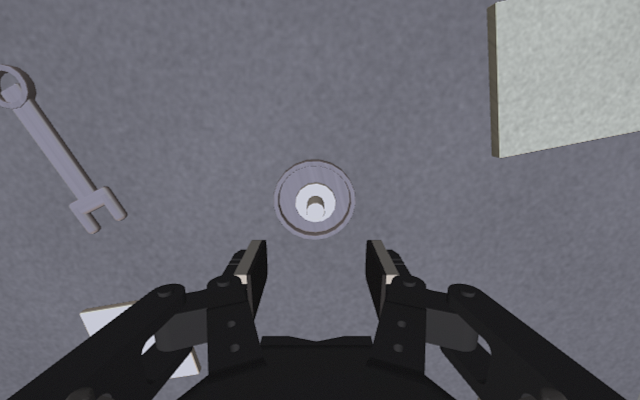

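Emit:
jog_arm(commands=[{"offset":[0,-0.1,-0.6],"rot":[0.02,-0.05,0],"gripper":1},{"offset":[-0.15,-0.5,-0.6],"rot":[0,0,0],"gripper":1},{"offset":[-0.2,-0.6,-0.6],"rot":[0,0,0],"gripper":1},{"offset":[-0.2,-0.6,-0.6],"rot":[0,0,0],"gripper":1},{"offset":[-0.2,-0.6,-0.4],"rot":[0,0,0],"gripper":1},{"offset":[-0.2,-0.6,0],"rot":[0,0,0],"gripper":1},{"offset":[-0.2,-0.6,0],"rot":[0,0,0],"gripper":1},{"offset":[-0.2,-0.6,0],"rot":[0,0,0],"gripper":1},{"offset":[-0.2,-0.6,0],"rot":[0,0,0],"gripper":1},{"offset":[-0.2,-0.6,0],"rot":[0,0,0],"gripper":1},{"offset":[-0.2,-0.6,0],"rot":[0,0,0],"gripper":1},{"offset":[-0.2,-0.6,0],"rot":[0,0,0],"gripper":1}])

```text
time_s: 13.68
position: [0.5071, 0.1126, 0.237]
tcp_rot: [-179.9, 0.8, -0.1]
wrist_force: [-0.1, 0.8, 0.3]
width: 0.997
```

Emit:
jog_arm(commands=[{"offset":[-0.2,-0.6,0],"rot":[0,0,0],"gripper":1},{"offset":[-0.2,-0.6,0],"rot":[0,0,0],"gripper":1},{"offset":[-0.2,-0.6,0],"rot":[0,0,0],"gripper":1},{"offset":[-0.2,-0.6,0],"rot":[0,0,0],"gripper":1},{"offset":[-0.2,-0.6,0],"rot":[0,0,0],"gripper":1},{"offset":[-0.2,-0.6,0],"rot":[0,0,0],"gripper":1},{"offset":[-0.1,-0.4,0],"rot":[0,0,0],"gripper":1},{"offset":[0,-0.2,0],"rot":[0,0,0],"gripper":1},{"offset":[0,0,0],"rot":[0,0,0],"gripper":1}])

```text
time_s: 14.8
position: [0.4372, 0.33, 0.2319]
tcp_rot: [179.9, 1.3, 0.0]
wrist_force: [0.1, -0.3, 0.3]
width: 1.0
```

Emit:
jog_arm(commands=[{"offset":[0.05,-0.4,0],"rot":[0,0.15,0],"gripper":1},{"offset":[0,-0.3,0],"rot":[0,0,0],"gripper":1},{"offset":[0,0,0],"rot":[0,0,0],"gripper":1},{"offset":[0,0,0],"rot":[0,0,0],"gripper":1}])

```text
time_s: 15.3
position: [0.4405, 0.3659, 0.2315]
tcp_rot: [179.9, -0.1, -0.0]
wrist_force: [-0.6, -0.1, -0.1]
width: 0.998
```

```bash
python3 look.py w7 wrist; python3 - <<'E'
from meas import *
n='wrist';p,d,st=load('w7_wrist.npz'); P=cloud(n,d,st)
near=lambda c,r:np.hypot(P[...,0]-c[0],P[...,1]-c[1])<r
for a,b in [(.148,.1555),(.098,.107),(.076,.09)]:
    m=near((.44,.37),.05)&(P[...,2]>a)&(P[...,2]<b)
    if m.sum()>5: print(a,m.sum(),circ(P[m]),P[m].mean(0).round(4),rect(P[m]))
E
```

```text
15.3 [0.4405 0.3659 0.2315] [ 1.7988e+02 -8.0000e-02 -4.0000e-02] 0.9984891617427765
0.148 1876 (array([440.6, 367.7]), 22.9) [0.4405 0.3685 0.1527] (array([440.3, 367.9]), array([45.1, 44.8]), 35.4)
0.098 729 (array([440.8, 369. ]), 28.8) [0.4415 0.3845 0.1028] (array([441.1, 378.6]), array([38. , 56.5]), 89.7)
0.076 1005 (array([441.8, 369. ]), 44.4) [0.444  0.3848 0.083 ] (array([441.7, 368.7]), array([64.2, 64. ]), 35.0)
```

Emit:
jog_arm(commands=[{"offset":[0,-0.03,0.3],"rot":[0,0,0],"gripper":1},{"offset":[0,0,0.5],"rot":[0,0,0],"gripper":1},{"offset":[0,0,0.5],"rot":[0,0,0],"gripper":1},{"offset":[0,0,0.4],"rot":[0,0,0],"gripper":1},{"offset":[0,0,0.3],"rot":[0,0,0],"gripper":0.9},{"offset":[0,0,0.1],"rot":[0,0,0],"gripper":0.8},{"offset":[0,0,0],"rot":[0,0,0],"gripper":0.8}])

```text
time_s: 16.23
position: [0.4406, 0.3659, 0.1199]
tcp_rot: [179.9, -0.1, -0.1]
wrist_force: [0.5, -0.4, 0.4]
width: 0.803
```

Emit:
jog_arm(commands=[{"offset":[0,-0.04,0.14],"rot":[0,0,0],"gripper":0.8},{"offset":[0,0,0],"rot":[0,0,0],"gripper":0.8},{"offset":[0,0,0],"rot":[0,0,0],"gripper":0},{"offset":[0,0,0],"rot":[0,0,0],"gripper":0},{"offset":[0,0,0],"rot":[0,0,0],"gripper":0},{"offset":[0,0,0],"rot":[0,0,0],"gripper":0},{"offset":[0,0,0],"rot":[0,0,0],"gripper":0}])

```text
time_s: 17.1
position: [0.4413, 0.3686, 0.1145]
tcp_rot: [180.0, -0.2, -0.1]
wrist_force: [-0.5, 0.3, -1.0]
width: 0.526
```

Emit:
jog_arm(commands=[{"offset":[0,0,-0.1],"rot":[0,0,0],"gripper":0},{"offset":[0,0,-0.15],"rot":[0,0,0],"gripper":0},{"offset":[0,0,-0.3],"rot":[0,0,0],"gripper":0},{"offset":[0,0,-0.4],"rot":[0,0,0],"gripper":0},{"offset":[0,0,-0.5],"rot":[0,0,0],"gripper":0},{"offset":[0,0,-0.5],"rot":[0,0,0],"gripper":0},{"offset":[0,0,-0.5],"rot":[0,0,0],"gripper":0},{"offset":[0,0,-0.3],"rot":[0,0,0],"gripper":0},{"offset":[0,0,0],"rot":[0,0,0],"gripper":0}])

```text
time_s: 18.23
position: [0.4407, 0.3686, 0.2643]
tcp_rot: [-179.9, -0.4, -0.1]
wrist_force: [-0.4, 0.6, -3.5]
width: 0.528
```

```bash
python3 look.py w8 wrist; python3 - <<'E'
from meas import *
n='wrist';p,d,st=load('w8_wrist.npz'); P=cloud(n,d,st)
near=lambda c,r:np.hypot(P[...,0]-c[0],P[...,1]-c[1])<r
for a,b in [(.098,.107),(.076,.09)]:
    m=near((.44,.37),.05)&(P[...,2]>a)&(P[...,2]<b)
    if m.sum()>5: print(a,m.sum(),circ(P[m]),P[m].mean(0).round(4),rect(P[m]))
E
```

```text
18.225 [0.4407 0.3686 0.2643] [-1.7989e+02 -3.7000e-01 -1.3000e-01] 0.5277092219872691
0.098 1563 (array([440.8, 368.7]), 28.9) [0.4407 0.3705 0.1028] (array([441.2, 370. ]), array([55. , 56.7]), 89.2)
0.076 1427 (array([441.6, 369.3]), 44.0) [0.4429 0.3765 0.0831] (array([441.8, 368.7]), array([63.9, 64.2]), 35.1)
```

View pics/w8_wrist.png

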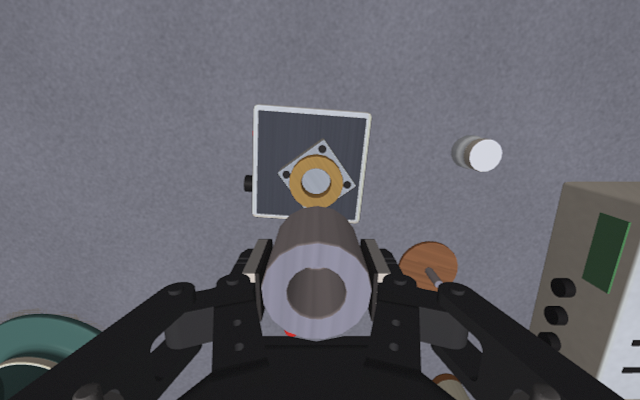

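Emit:
jog_arm(commands=[{"offset":[0,0.2,0],"rot":[0,0,0],"gripper":0},{"offset":[0,0.4,0],"rot":[0,0,0],"gripper":0},{"offset":[0,0.6,0],"rot":[0,0,0],"gripper":0},{"offset":[0,0.6,0],"rot":[0,0,0],"gripper":0},{"offset":[0,0.6,0],"rot":[0,0,0],"gripper":0},{"offset":[0,0.6,0],"rot":[0,0,0],"gripper":0},{"offset":[0,0.6,0],"rot":[0,0,0],"gripper":0},{"offset":[0,0.6,0],"rot":[0,0,0],"gripper":0},{"offset":[0,0.6,0],"rot":[0,0,0],"gripper":0},{"offset":[0,0.6,0],"rot":[0,0,0],"gripper":0},{"offset":[0,0.6,0],"rot":[0,0,0],"gripper":0},{"offset":[0,0.6,0],"rot":[0,0,0],"gripper":0}])

```text
time_s: 19.77
position: [0.4331, 0.0175, 0.2554]
tcp_rot: [179.7, 0.2, -0.2]
wrist_force: [0.1, -0.0, -2.2]
width: 0.527
```

Emit:
jog_arm(commands=[{"offset":[0,0.6,0],"rot":[0,0,0],"gripper":0},{"offset":[0,0.6,0],"rot":[0,0,0],"gripper":0},{"offset":[0,0.6,0],"rot":[0,0,0],"gripper":0},{"offset":[0,0.6,0],"rot":[0,0,0],"gripper":0},{"offset":[0,0.6,0],"rot":[0,0,0],"gripper":0},{"offset":[0,0.6,0],"rot":[0,0,0],"gripper":0},{"offset":[0,0.6,0],"rot":[0,0,0],"gripper":0},{"offset":[0,0.6,0],"rot":[0,0,0],"gripper":0},{"offset":[0,0.4,0],"rot":[0,0,0],"gripper":0},{"offset":[0,0.2,0],"rot":[0,0,0],"gripper":0},{"offset":[0,0,0],"rot":[0,0,0],"gripper":0}])

```text
time_s: 21.15
position: [0.4182, -0.2685, 0.2505]
tcp_rot: [179.8, 0.5, -0.8]
wrist_force: [-0.3, -0.2, -2.9]
width: 0.529
```

```bash
python3 look.py w9 wrist; python3 - <<'E'
from meas import *
n='wrist';p,d,st=load('w9_wrist.npz'); P=cloud(n,d,st); v=p.min(-1)
near=lambda c,r:np.hypot(P[...,0]-c[0],P[...,1]-c[1])<r
print(np.nanmedian(P[near((.52,-.2),.03)][:,2]))
m=near((.453,-.37),.075)&(v>150)&(P[...,2]<.02); print(m.sum(),rect(P[m]),P[m].mean(0)); print(rect(cast(n,main(m),.008,st)))
E
```

```text
21.15 [ 0.4182 -0.2685  0.2505] [179.78   0.52  -0.75] 0.5287880767934057
0.0010885050457278278
739 (array([ 472. , -349.4]), array([45. , 52.9]), 10.5) [ 0.4763904  -0.34333556  0.00881791]
(array([ 471.6, -349.5]), array([44.3, 52.6]), 10.4)
```

View pics/w9_wrist.png

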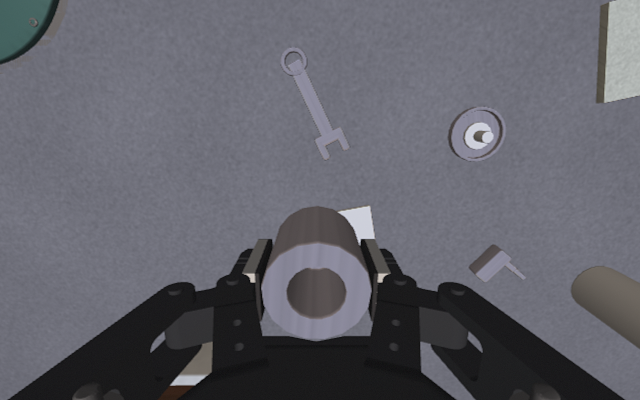

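```bash
python3 - <<'E'
from meas import *
p,d,st=load('w1_scene.npz'); P=cloud('scene',d,st)
r=np.hypot(P[...,0]-.453,P[...,1]+.371)
for lo,hi in [(.03,.1),(.1,.6)]:
    m=(P[...,2]>lo)&(P[...,2]<hi)&(r<.4); i=np.argsort(r[m])[:3]; print(P[m][i].round(3),r[m][i])
E
```

```text
[[ 0.42  -0.546  0.055]
 [ 0.417 -0.546  0.066]
 [ 0.418 -0.546  0.062]] [0.17833481 0.1785306  0.17854864]
[[ 0.407 -0.558  0.152]
 [ 0.419 -0.561  0.217]
 [ 0.418 -0.561  0.153]] [0.19241603 0.19262324 0.19287561]
```

Emit:
jog_arm(commands=[{"offset":[0.15,0.4,0],"rot":[0.02,0.06,-0.09],"gripper":0},{"offset":[0.2,0.6,0],"rot":[0,0,0],"gripper":0},{"offset":[0.2,0.6,0],"rot":[0,0,0],"gripper":0},{"offset":[0.15,0.4,0.1],"rot":[0,0,0],"gripper":0},{"offset":[0,0,0.4],"rot":[0,0,0],"gripper":0},{"offset":[0,0,0.5],"rot":[0,0,0],"gripper":0},{"offset":[0,0,0.6],"rot":[0,0,0],"gripper":0},{"offset":[0,0,0.6],"rot":[0,0,0],"gripper":0},{"offset":[0,0,0.6],"rot":[0,0,0],"gripper":0},{"offset":[0,0,0.5],"rot":[0,0,0],"gripper":0},{"offset":[0,0,0.3],"rot":[0,0,0],"gripper":0},{"offset":[0,0,0],"rot":[0,0,0],"gripper":0}])

```text
time_s: 22.7
position: [0.4533, -0.3576, 0.0612]
tcp_rot: [-179.8, 0.0, 0.7]
wrist_force: [-0.3, -0.5, -1.8]
width: 0.525
```

Emit:
jog_arm(commands=[{"offset":[0,0.27,0.1],"rot":[-0.02,0,0.05],"gripper":0},{"offset":[0,0,0.2],"rot":[0,0,0],"gripper":0},{"offset":[0,0,0.2],"rot":[0,0,0],"gripper":0},{"offset":[0,0,0.1],"rot":[0,0,0],"gripper":0},{"offset":[0,0,0],"rot":[0,0,0],"gripper":0}])

```text
time_s: 23.32
position: [0.4542, -0.3724, 0.0312]
tcp_rot: [179.9, -0.1, 0.2]
wrist_force: [-0.4, 0.1, -2.2]
width: 0.525
```

```bash
python3 look.py w10 wrist scene side; python3 - <<'E'
import cv2
a=cv2.imread('pics/w10_scene.png')[250:350,120:240]; b=cv2.imread('pics/w10_side.png')[110:210,320:440]
cv2.imwrite('pics/w10c.png',cv2.resize(cv2.hconcat([a,b]),None,fx=3.3,fy=3.3,interpolation=cv2.INTER_CUBIC))
E
```

```text
23.425 [ 0.4544 -0.3726  0.0318] [ 1.7984e+02 -1.3000e-01  2.0000e-01] 0.5293655631902733
```

View pics/w10c.png

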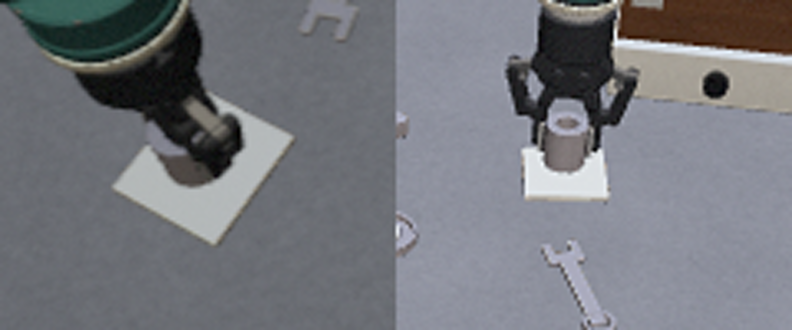

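View pics/w10_wrist.png

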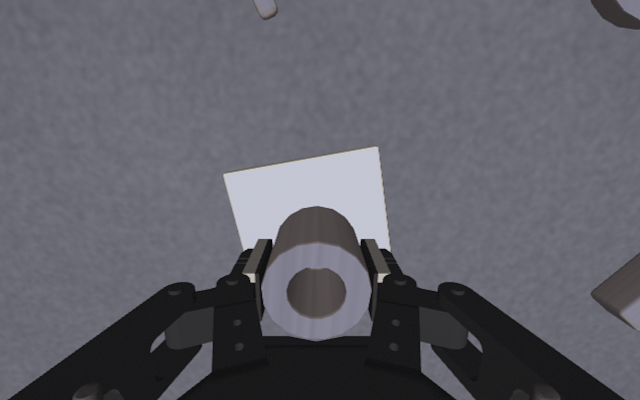

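```bash
python3 - <<'E'
from meas import *
p,d,st=load('w10_wrist.npz')
A=ray('wrist',[(223,174),(379,147)],.008,st); print(A)
e=A[1]-A[0]; L=np.linalg.norm(e); u=e/L; nrm=np.array([u[1],-u[0],0]); print(L,(A[0]+A[1])/2+nrm*.045)
P=cloud('wrist',d,st); m=(P[...,2]>.06)&(P[...,2]<.10)&(np.hypot(P[...,0]-.454,P[...,1]+.372)<.025)
print(P[m].mean(0)); 
mm=m&(P[...,2]>np.nanpercentile(P[m][:,2],60)); print(circ(P[m]))
E
```

```text
[[ 0.40072701 -0.33601777  0.008     ]
 [ 0.48933297 -0.32043335  0.008     ]]
0.08996605616248415 [ 0.45282514 -0.37254526  0.008     ]
[ 0.45399768 -0.37081522  0.06917797]
(array([ 454., -372.]), 25.0)
```

Emit:
jog_arm(commands=[{"offset":[-0.03,-0.02,0.1],"rot":[0,0,0],"gripper":0},{"offset":[0,0,0.08],"rot":[0,0,0],"gripper":0},{"offset":[0,0,0.03],"rot":[0,0,0],"gripper":0},{"offset":[0,0,0],"rot":[0,0,0],"gripper":0}])

```text
time_s: 23.98
position: [0.453, -0.3717, 0.0212]
tcp_rot: [179.8, -0.2, 0.2]
wrist_force: [-0.6, 0.3, -3.0]
width: 0.526
```

Emit:
jog_arm(commands=[{"offset":[0,0,0.04],"rot":[0,0,0],"gripper":0},{"offset":[0,0,0],"rot":[0,0,0],"gripper":0}])

```text
time_s: 24.22
position: [0.4534, -0.3721, 0.0207]
tcp_rot: [179.8, -0.2, 0.2]
wrist_force: [-0.5, -0.6, -2.8]
width: 0.53
```

Emit:
jog_arm(commands=[{"offset":[0,0,0.04],"rot":[0,0,0],"gripper":0},{"offset":[0,0,0.02],"rot":[0,0,0],"gripper":0},{"offset":[0,0,0],"rot":[0,0,0],"gripper":0}])

```text
time_s: 24.6
position: [0.4538, -0.3725, 0.0206]
tcp_rot: [179.7, -0.2, 0.2]
wrist_force: [0.3, 0.1, -3.6]
width: 0.528
```

Emit:
jog_arm(commands=[{"offset":[0,0,0.04],"rot":[0,0,0],"gripper":0},{"offset":[0,0,0.05],"rot":[0,0,0],"gripper":0}])

```text
time_s: 24.85
position: [0.454, -0.3728, 0.0203]
tcp_rot: [179.7, -0.2, 0.2]
wrist_force: [-19.1, 17.3, 41.6]
width: 0.525
```

```bash
python3 look.py w11 side; python3 - <<'E'
import cv2
b=cv2.imread('pics/w11_side.png')[120:200,330:420]
cv2.imwrite('pics/w11c.png',cv2.resize(b,None,fx=6,fy=6,interpolation=cv2.INTER_CUBIC))
from rig import robot
print(robot.read_state()['wrist_force'])
E
```

```text
24.85 [ 0.454  -0.3728  0.0203] [179.69  -0.23   0.22] 0.5248856279544587
[-15.69300634  14.834332    33.21317538]
```

View pics/w11c.png

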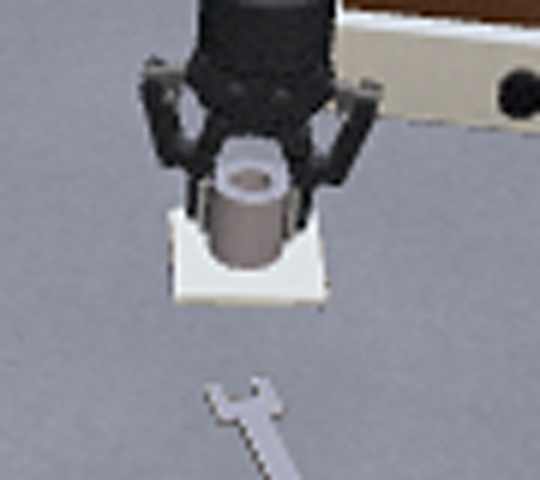

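Emit:
jog_arm(commands=[{"offset":[0,0,0],"rot":[0,0,0],"gripper":0},{"offset":[0,0,0],"rot":[0,0,0],"gripper":0.6},{"offset":[0,0,0],"rot":[0,0,0],"gripper":0.7},{"offset":[0,0,0],"rot":[0,0,0],"gripper":0.85},{"offset":[0,0,-0.2],"rot":[0.03,-0.03,0],"gripper":0.85},{"offset":[0,0,-0.4],"rot":[0,0,0],"gripper":0.85},{"offset":[0,0,-0.6],"rot":[0,0,0],"gripper":0.85},{"offset":[0,0,-0.6],"rot":[0,0,0],"gripper":1},{"offset":[0,-0.2,-0.6],"rot":[0,0,0],"gripper":1},{"offset":[0,-0.2,-0.6],"rot":[0,0,0],"gripper":1},{"offset":[0,0,0],"rot":[0,0,0],"gripper":1}])

```text
time_s: 26.28
position: [0.4545, -0.3526, 0.1841]
tcp_rot: [179.7, -0.3, 0.2]
wrist_force: [-0.5, -0.3, -0.3]
width: 0.999
```

```bash
python3 look.py w12 wrist; python3 - <<'E'
from meas import *
n='wrist';p,d,st=load('w12_wrist.npz'); P=cloud(n,d,st); v=p.min(-1)
near=lambda c,r:np.hypot(P[...,0]-c[0],P[...,1]-c[1])<r
m=near((.453,-.372),.035)&(P[...,2]>.053)&(P[...,2]<.065); print('cup',m.sum(),circ(P[m]),P[m].mean(0))
m=near((.453,-.37),.08)&(P[...,2]>.005)&(P[...,2]<.014); print('tile',rect(P[m]))
E
```

```text
26.275 [ 0.4545 -0.3526  0.1841] [179.71  -0.26   0.2 ] 0.9989409217801418
cup 1277 (array([ 453.5, -374. ]), 22.9) [ 0.45352692 -0.37270549  0.05867079]
tile (array([ 451.8, -371.9]), array([89.9, 90.3]), 10.2)
```

View pics/w12_wrist.png

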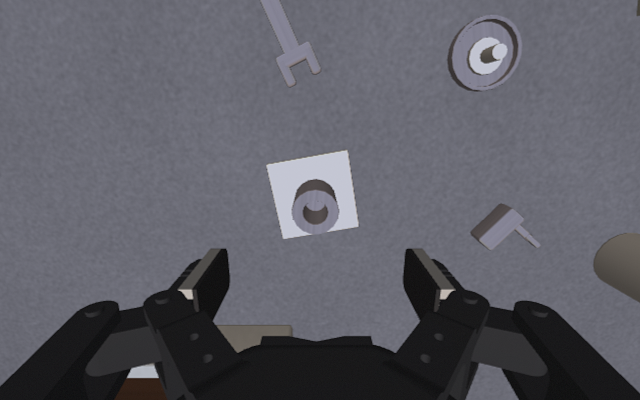

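Emit:
jog_arm(commands=[{"offset":[0,-0.3,-0.4],"rot":[0.03,-0.03,0],"gripper":1},{"offset":[0,-0.6,-0.4],"rot":[0,0,0],"gripper":1},{"offset":[0,-0.6,-0.2],"rot":[0,0,0],"gripper":1},{"offset":[0,-0.6,0],"rot":[0,0,0],"gripper":1},{"offset":[0,-0.6,0],"rot":[0,0,0],"gripper":1},{"offset":[0,-0.6,0],"rot":[0,0,0],"gripper":1},{"offset":[0,-0.6,0],"rot":[0,0,0],"gripper":1},{"offset":[0,-0.6,0],"rot":[0,0,0],"gripper":1},{"offset":[0,-0.6,0],"rot":[0,0,0],"gripper":1},{"offset":[0,-0.6,0],"rot":[0,0,0],"gripper":1},{"offset":[0,-0.6,0],"rot":[0,0,0],"gripper":1},{"offset":[0,-0.6,0],"rot":[0,0,0],"gripper":1}])

```text
time_s: 27.82
position: [0.45, 0.0005, 0.2299]
tcp_rot: [-179.7, 0.6, -0.1]
wrist_force: [-0.3, -0.4, -0.3]
width: 0.999
```

Emit:
jog_arm(commands=[{"offset":[0,-0.6,0],"rot":[0,0,0],"gripper":1},{"offset":[0,-0.6,0],"rot":[0,0,0],"gripper":1},{"offset":[0,-0.6,0],"rot":[0,0,0],"gripper":1},{"offset":[0,-0.6,0],"rot":[0,0,0],"gripper":1},{"offset":[0,-0.6,0],"rot":[0,0,0],"gripper":1},{"offset":[0,-0.6,0],"rot":[0,0,0],"gripper":1},{"offset":[0,-0.6,0],"rot":[0,0,0],"gripper":1},{"offset":[0,-0.6,0],"rot":[0,0,0],"gripper":1},{"offset":[0,-0.6,0],"rot":[0,0,0],"gripper":1},{"offset":[0,-0.4,0],"rot":[0,0,0],"gripper":1},{"offset":[0,-0.2,0],"rot":[0,0,0],"gripper":1},{"offset":[0,0,0],"rot":[0,0,0],"gripper":1}])

```text
time_s: 29.32
position: [0.4484, 0.3096, 0.2259]
tcp_rot: [-180.0, 1.2, -0.1]
wrist_force: [0.8, 0.0, -0.8]
width: 0.997
```

Emit:
jog_arm(commands=[{"offset":[-0.08,-0.5,0],"rot":[0,0.14,0],"gripper":1},{"offset":[-0.07,-0.45,0.2],"rot":[0,0,0],"gripper":1},{"offset":[0,-0.2,0.3],"rot":[0,0,0],"gripper":1},{"offset":[0,0,0.2],"rot":[0,0,0],"gripper":1},{"offset":[0,0,0],"rot":[0,0,0],"gripper":1},{"offset":[0,0,0],"rot":[0,0,0],"gripper":1}])

```text
time_s: 30.08
position: [0.4416, 0.3658, 0.1875]
tcp_rot: [179.9, 0.0, -0.2]
wrist_force: [0.3, 0.5, 0.6]
width: 0.999
```

```bash
python3 look.py w13 wrist; python3 - <<'E'
from meas import *
n='wrist';p,d,st=load('w13_wrist.npz'); P=cloud(n,d,st)
near=lambda c,r:np.hypot(P[...,0]-c[0],P[...,1]-c[1])<r
for a,b in [(.098,.107),(.076,.09)]:
    m=near((.44,.37),.05)&(P[...,2]>a)&(P[...,2]<b)
    if m.sum()>5: print(a,m.sum(),circ(P[m]),P[m].mean(0).round(4),rect(P[m]))
E
```

```text
30.075 [0.4416 0.3658 0.1875] [ 1.7991e+02  3.0000e-02 -2.4000e-01] 0.9987209112856817
0.098 2713 (array([440.9, 369. ]), 28.9) [0.441  0.3702 0.1029] (array([440.7, 369.5]), array([56.5, 56.7]), 88.9)
0.076 2427 (array([442. , 368.8]), 44.4) [0.4428 0.3755 0.0832] (array([441.9, 368.7]), array([64.2, 64.1]), 35.0)
```

View pics/w13_wrist.png

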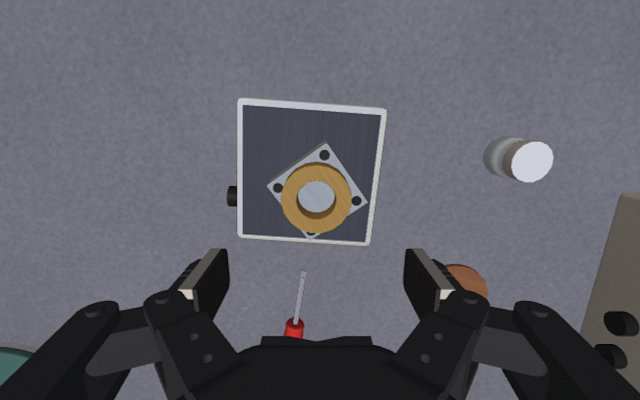

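Emit:
jog_arm(commands=[{"offset":[-0.01,-0.06,0.3],"rot":[0,0,0],"gripper":1},{"offset":[0,0,0.5],"rot":[0,0,0],"gripper":1},{"offset":[0,0,0.5],"rot":[0,0,0],"gripper":1},{"offset":[0,0,0.3],"rot":[0,0,0],"gripper":1},{"offset":[0,0,0.2],"rot":[0,0,0],"gripper":1},{"offset":[0,0,0],"rot":[0,0,0],"gripper":0.9}])

```text
time_s: 30.88
position: [0.4413, 0.3687, 0.0934]
tcp_rot: [180.0, -0.0, -0.3]
wrist_force: [-0.5, 1.2, 0.1]
width: 0.9
```

Emit:
jog_arm(commands=[{"offset":[0,0,0.2],"rot":[0,0,0],"gripper":0.85},{"offset":[0,0,0],"rot":[0,0,0],"gripper":0.85},{"offset":[0,0,0],"rot":[0,0,0],"gripper":0.8}])

```text
time_s: 31.25
position: [0.442, 0.3692, 0.0843]
tcp_rot: [-180.0, -0.1, -0.3]
wrist_force: [0.9, 0.8, -0.7]
width: 0.803
```

Emit:
jog_arm(commands=[{"offset":[-0.02,0,0.06],"rot":[0,0,0],"gripper":0.8},{"offset":[0,0,0],"rot":[0,0,0],"gripper":0},{"offset":[0,0,0],"rot":[0,0,0],"gripper":0},{"offset":[0,0,0],"rot":[0,0,0],"gripper":0},{"offset":[0,0,0],"rot":[0,0,0],"gripper":0}])

```text
time_s: 31.88
position: [0.4411, 0.3694, 0.082]
tcp_rot: [-179.9, -0.2, -0.3]
wrist_force: [0.8, 0.4, -0.2]
width: 0.648
```

Emit:
jog_arm(commands=[{"offset":[0,0,-0.1],"rot":[0,0,0],"gripper":0},{"offset":[0,0,-0.15],"rot":[0,0,0],"gripper":0},{"offset":[0,0,-0.3],"rot":[0,0,0],"gripper":0},{"offset":[0,0,-0.4],"rot":[0,0,0],"gripper":0},{"offset":[0,0,-0.5],"rot":[0,0,0],"gripper":0},{"offset":[0,0,-0.5],"rot":[0,0,0],"gripper":0},{"offset":[0,0,-0.3],"rot":[0,0,0],"gripper":0},{"offset":[0,0,0],"rot":[0,0,0],"gripper":0}])

```text
time_s: 32.88
position: [0.4409, 0.3693, 0.2046]
tcp_rot: [-179.8, -0.3, -0.3]
wrist_force: [0.2, 0.8, -2.5]
width: 0.644
```

```bash
python3 look.py w14 wrist; python3 - <<'E'
from meas import *
n='wrist';p,d,st=load('w14_wrist.npz'); P=cloud(n,d,st); hsv=cv2.cvtColor(p,cv2.COLOR_RGB2HSV)
near=lambda c,r:np.hypot(P[...,0]-c[0],P[...,1]-c[1])<r
for a,b in [(.076,.09)]:
    m=near((.44,.37),.05)&(P[...,2]>a)&(P[...,2]<b)
    if m.sum()>5: print(a,m.sum(),P[m].mean(0).round(4),rect(P[m]))
m=main(near((.609,.214),.07)&(hsv[...,0]<20)&(hsv[...,1]>90)&(P[...,2]<.03)); print('base',circ(cast(n,m,.008,st)))
m=near((.609,.214),.04)&(P[...,2]>.03)&(P[...,2]<.06); print('post',m.sum(),P[m].mean(0),P[m].max(0))
E
```

```text
32.875 [0.4409 0.3693 0.2046] [-179.81   -0.34   -0.3 ] 0.6443733039226999
0.076 3306 [0.4421 0.3789 0.083 ] (array([441.6, 368.7]), array([64.4, 63.8]), 35.1)
base (array([612.3, 230.9]), 42.3)<stdin>:8: RuntimeWarning: Mean of empty slice.
  ret = um.true_divide(
Traceback (most recent call last):
ValueError: zero-size array to reduction operation maximum which has no identity
```

View pics/w14_wrist.png

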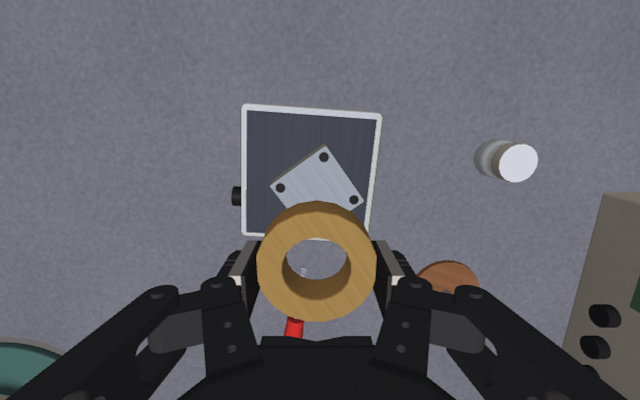

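```bash
python3 - <<'E'
from meas import *
for f,n in [('w1_wrist','wrist'),('w1_scene','scene'),('w5_side','side')]:
    p,d,st=load(f+'.npz'); P=cloud(n,d,st)
    m=(P[...,2]>.06)&(P[...,2]<.25)&(np.hypot(P[...,0]-.61,P[...,1]-.214)<.3)&(P[...,0]>.6); q=P[m]
    i=np.argsort(np.hypot(q[:,0]-.61,q[:,1]-.214))[:3]
    print(n,q[i].round(3),np.nanmax(q[:,2]))
E
```

```text
wrist [[0.774 0.211 0.062]
 [0.774 0.215 0.062]
 [0.774 0.216 0.062]] 0.12376308190633362
scene [[0.773 0.211 0.062]
 [0.775 0.208 0.061]
 [0.774 0.202 0.062]] 0.1254066575392413
side [[0.776 0.214 0.061]
 [0.776 0.219 0.062]
 [0.776 0.207 0.063]] 0.12691399656340163
```

Emit:
jog_arm(commands=[{"offset":[0.2,0.1,0],"rot":[-0.02,-0.03,-0.03],"gripper":0},{"offset":[0.4,0.2,-0.05],"rot":[0,0,0],"gripper":0},{"offset":[0.5,0.3,-0.05],"rot":[0,0,0],"gripper":0},{"offset":[0.5,0.3,0],"rot":[0,0,0],"gripper":0},{"offset":[0.5,0.3,0],"rot":[0,0,0],"gripper":0},{"offset":[0.5,0.3,0],"rot":[0,0,0],"gripper":0},{"offset":[0.3,0.2,0],"rot":[0,0,0],"gripper":0},{"offset":[0.1,0.1,0],"rot":[0,0,0],"gripper":0},{"offset":[0,0,0],"rot":[0,0,0],"gripper":0}])

```text
time_s: 34.05
position: [0.6011, 0.2697, 0.2023]
tcp_rot: [179.7, 0.4, -0.2]
wrist_force: [-0.3, 1.0, -2.3]
width: 0.651
```

```bash
python3 look.py w15 wrist
```

```text
34.05 [0.6011 0.2697 0.2023] [ 1.7969e+02  4.1000e-01 -1.7000e-01] 0.6507146527525223
```

View pics/w15_wrist.png

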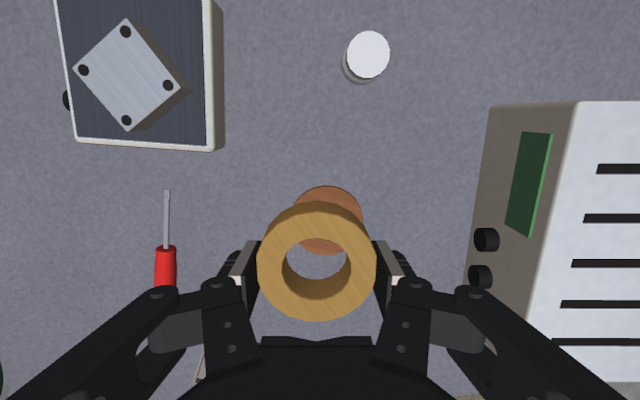

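```bash
python3 - <<'E'
from meas import *
n='wrist';p,d,st=load('w15_wrist.npz'); P=cloud(n,d,st); hsv=cv2.cvtColor(p,cv2.COLOR_RGB2HSV)
near=lambda c,r:np.hypot(P[...,0]-c[0],P[...,1]-c[1])<r
m=main(near((.609,.214),.07)&(hsv[...,0]<20)&(hsv[...,1]>60)&(P[...,2]<.03)&(P[...,2]>.004)); q=P[m]
c=cv2.findContours(m.astype(np.uint8),cv2.RETR_EXTERNAL,cv2.CHAIN_APPROX_NONE)[0][0][:,0]
A=[]
for u in np.unique(c[:,0]):
    A.append((u,c[c[:,0]==u][:,1].min()-.5))
W=ray(n,A,.008,st); W=W[(W[:,1]>.235)]
print(len(W),lsc(W),W[:,1].max(), q[:,2].mean())
from scipy.optimize import least_squares
r=least_squares(lambda c:np.hypot(W[:,0]-c[0],W[:,1]-c[1])-.045,[.609,.214]);print(r.x,abs(r.fun).max())
E
```

```text
64 (array([0.6108, 0.215 ]), np.float64(0.0435)) 0.2583976012833018 0.00888974523795794
[0.61079166 0.21338323] 0.0008283445827691402
```

Emit:
jog_arm(commands=[{"offset":[0.08,0.4,0],"rot":[0.03,0.05,-0.02],"gripper":0},{"offset":[0.06,0.4,0],"rot":[0,0,0],"gripper":0},{"offset":[0.02,0.25,0.1],"rot":[0,0,0],"gripper":0},{"offset":[0,0,0.4],"rot":[0,0,0],"gripper":0},{"offset":[0,0,0.5],"rot":[0,0,0],"gripper":0},{"offset":[0,0,0.6],"rot":[0,0,0],"gripper":0},{"offset":[0,0,0.4],"rot":[0,0,0],"gripper":0},{"offset":[0,0,0.3],"rot":[0,0,0],"gripper":0},{"offset":[0,0,0],"rot":[0,0,0],"gripper":0}])

```text
time_s: 35.22
position: [0.6069, 0.2151, 0.0791]
tcp_rot: [180.0, 0.1, 0.1]
wrist_force: [-0.3, -0.7, -2.7]
width: 0.646
```

```bash
python3 look.py w16 wrist
```

```text
35.225 [0.6069 0.2151 0.0791] [1.7998e+02 5.0000e-02 1.1000e-01] 0.6457349675297668
```

View pics/w16_wrist.png

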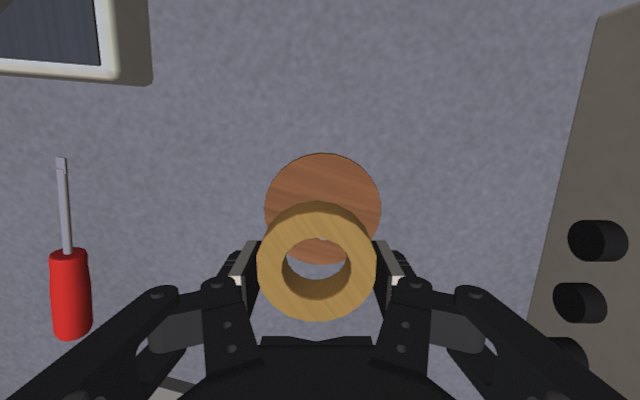

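```bash
python3 - <<'E'
from meas import *
from scipy.optimize import least_squares
n='wrist';p,d,st=load('w16_wrist.npz'); P=cloud(n,d,st); hsv=cv2.cvtColor(p,cv2.COLOR_RGB2HSV)
near=lambda c,r:np.hypot(P[...,0]-c[0],P[...,1]-c[1])<r
m=main(near((.609,.214),.07)&(hsv[...,0]<20)&(hsv[...,1]>60)&(P[...,2]<.03)&(P[...,2]>.004))
c=cv2.findContours(m.astype(np.uint8),cv2.RETR_EXTERNAL,cv2.CHAIN_APPROX_NONE)[0][0][:,0]
A=[(u,c[c[:,0]==u][:,1].min()-.5) for u in np.unique(c[:,0])]
W=ray(n,A,.008,st); W=W[(W[:,1]>.22)]
r=least_squares(lambda c:np.hypot(W[:,0]-c[0],W[:,1]-c[1])-.045,[.609,.214]);print(r.x,abs(r.fun).max(),lsc(W))
m=near((.609,.214),.02)&(P[...,2]>.03)&(P[...,2]<.056); print('post',m.sum(),P[m].mean(0) if m.sum() else '')
print('proj post top',proj(n,[[.6095,.2135,.048]],st), 'ring hole underside', proj(n,[[.607,.2151,.079],[.607,.2151,.099]],st))
E
```

```text
[0.61123053 0.21294525] 0.0007460978348398095 (array([0.6112, 0.2142]), np.float64(0.0439))
post 8 [0.6103322  0.20834988 0.04868824]
proj post top [[320.22550913 230.82399942]] ring hole underside [[316.25336326 249.89763054]
 [316.21329461 268.6339755 ]]
```

Emit:
jog_arm(commands=[{"offset":[0.07,0.03,0.1],"rot":[0,0,0],"gripper":0},{"offset":[0,0,0.2],"rot":[0,0,0],"gripper":0},{"offset":[0,0,0.2],"rot":[0,0,0],"gripper":0},{"offset":[0,0,0.2],"rot":[0,0,0],"gripper":0},{"offset":[0,0,0.2],"rot":[0,0,0],"gripper":0},{"offset":[0,0,0.1],"rot":[0,0,0],"gripper":0}])

```text
time_s: 36.02
position: [0.6122, 0.214, 0.029]
tcp_rot: [-179.9, -0.2, 0.1]
wrist_force: [0.2, -0.8, -2.3]
width: 0.649
```

Emit:
jog_arm(commands=[{"offset":[-0.02,0,0.1],"rot":[0,0,0],"gripper":0},{"offset":[0,0,0.1],"rot":[0,0,0],"gripper":0},{"offset":[0,0,0.1],"rot":[0,0,0],"gripper":0},{"offset":[0,0,0.06],"rot":[0,0,0],"gripper":0}])

```text
time_s: 36.52
position: [0.6113, 0.2141, 0.01]
tcp_rot: [-179.9, -0.2, 0.1]
wrist_force: [-0.4, -0.6, -2.6]
width: 0.651
```

Emit:
jog_arm(commands=[{"offset":[0,0,0.05],"rot":[0,0,0],"gripper":0},{"offset":[0,0,0.03],"rot":[0,0,0],"gripper":0}])

```text
time_s: 36.78
position: [0.6115, 0.2141, 0.0079]
tcp_rot: [-179.9, -0.2, 0.1]
wrist_force: [-15.5, -5.5, 24.2]
width: 0.645
```

Contact came at the predicted height, with +24 N upward, so I'll release.

Emit:
jog_arm(commands=[{"offset":[0,0,0],"rot":[0,0,0],"gripper":0},{"offset":[0,0,0],"rot":[0,0,0],"gripper":0.75},{"offset":[0,0,0],"rot":[0,0,0],"gripper":0.9},{"offset":[0,0,0],"rot":[0,0,0],"gripper":0.9},{"offset":[0,0,-0.2],"rot":[0,0,0],"gripper":1},{"offset":[0,0,-0.4],"rot":[0,0,0],"gripper":1},{"offset":[0,0,-0.6],"rot":[0,0,0],"gripper":1},{"offset":[0,-0.2,-0.6],"rot":[0,0,0],"gripper":1},{"offset":[0,-0.3,-0.6],"rot":[0,0,0],"gripper":1},{"offset":[0,-0.2,-0.4],"rot":[0,0,0],"gripper":1},{"offset":[0,0,0],"rot":[0,0,0],"gripper":1}])

```text
time_s: 38.15
position: [0.6117, 0.25, 0.1612]
tcp_rot: [-179.8, -0.6, 0.1]
wrist_force: [0.6, 0.1, -0.7]
width: 1.0
```

```bash
python3 look.py w17 wrist; python3 - <<'E'
from meas import *
n='wrist';p,d,st=load('w17_wrist.npz'); P=cloud(n,d,st)
near=lambda c,r:np.hypot(P[...,0]-c[0],P[...,1]-c[1])<r
m=near((.611,.214),.04)&(P[...,2]>.024)&(P[...,2]<.034); print('ring',circ(P[m]),P[m].mean(0),P[m].std(0))
m=near((.611,.214),.02)&(P[...,2]>.04); print('post',circ(P[m]),P[m].mean(0))
m=near((.44,.37),.05)&(P[...,2]>.076)&(P[...,2]<.09);print('blk',rect(P[m]),P[m].mean(0))
E
```

```text
38.15 [0.6117 0.25   0.1612] [-1.7981e+02 -5.8000e-01  9.0000e-02] 0.9999434526663837
ring (array([611. , 213.7]), 29.0) [0.6110727  0.21520597 0.0287973 ] [0.01598303 0.01628334 0.00106278]
post (array([611.1, 213.4]), 6.0) [0.61099195 0.21435096 0.04760599]
blk (array([442.6, 368.9]), array([65.2, 65.9]), 34.6) [0.44404627 0.36474211 0.08298585]
```

View pics/w17_wrist.png

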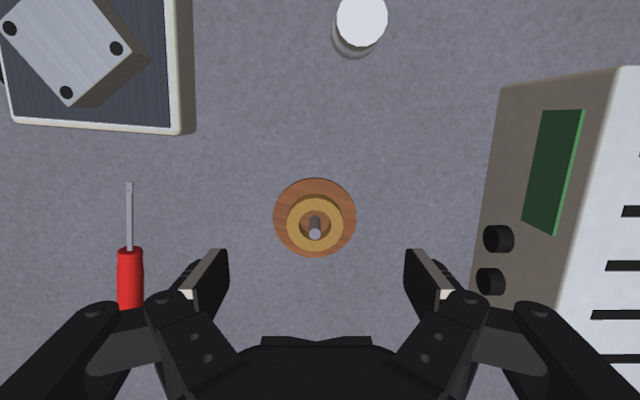

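Emit:
jog_arm(commands=[{"offset":[-0.3,-0.2,-0.3],"rot":[-0.03,-0.07,0],"gripper":1},{"offset":[-0.5,-0.4,-0.3],"rot":[0,0,0],"gripper":1},{"offset":[-0.6,-0.4,-0.3],"rot":[0,0,0],"gripper":1},{"offset":[-0.6,-0.4,0],"rot":[0,0,0],"gripper":1},{"offset":[-0.6,-0.4,0],"rot":[0,0,0],"gripper":1},{"offset":[-0.4,-0.3,0],"rot":[0,0,0],"gripper":1},{"offset":[0,0,0],"rot":[0,0,-0.8],"gripper":1},{"offset":[0,0,0],"rot":[0,0,-0.8],"gripper":1},{"offset":[0,0,0],"rot":[0,0,-0.8],"gripper":1},{"offset":[0,0,0],"rot":[0,0,-0.8],"gripper":1},{"offset":[0,0,0],"rot":[0,0,-0.6],"gripper":1},{"offset":[0,0,0],"rot":[0,0,0],"gripper":1}])

```text
time_s: 39.7
position: [0.4458, 0.3565, 0.2031]
tcp_rot: [-179.9, 1.2, 33.7]
wrist_force: [-0.9, -0.4, 0.0]
width: 0.997
```

```bash
python3 look.py w18 wrist; python3 - <<'E'
from meas import *
n='wrist';p,d,st=load('w18_wrist.npz'); P=cloud(n,d,st)
near=lambda c,r:np.hypot(P[...,0]-c[0],P[...,1]-c[1])<r
m=near((.442,.369),.05)&(P[...,2]>.076)&(P[...,2]<.09);print('blk',rect(P[m]),P[m].mean(0))
T=R.from_euler('xyz',st['tcp_rot'],degrees=True).as_matrix()
c=np.array([.4417,.3687,.085]); print('tool offset/0.05',(T.T@(c-st['position']))/.05)
E
```

```text
39.7 [0.4458 0.3565 0.2031] [-179.93    1.21   33.7 ] 0.9968495043957316
blk (array([442.1, 368.4]), array([64.2, 64.3]), 35.2) [0.4413578  0.36978467 0.08302431]
tool offset/0.05 [ 0.11677489 -0.2453703   2.35940679]
```

View pics/w18_wrist.png

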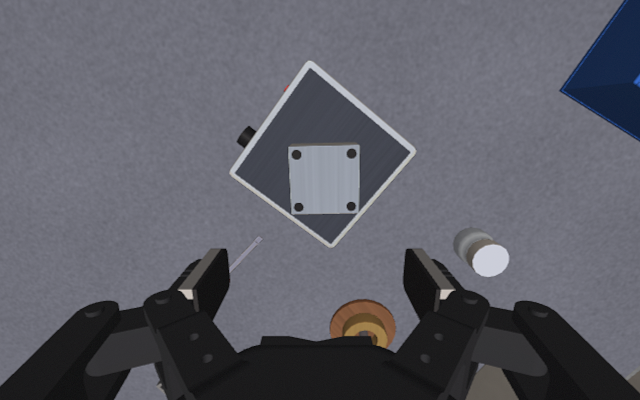

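Emit:
jog_arm(commands=[{"offset":[0.07,-0.24,0],"rot":[0,0.14,-0.16],"gripper":1},{"offset":[0,0,0.3],"rot":[0,0,0],"gripper":1},{"offset":[0,0,0.4],"rot":[0,0,0],"gripper":1},{"offset":[0,0,0.4],"rot":[0,0,0],"gripper":1},{"offset":[0,0,0],"rot":[0,0,0],"gripper":1}])

```text
time_s: 40.38
position: [0.4406, 0.369, 0.1421]
tcp_rot: [-179.9, 0.1, 34.9]
wrist_force: [0.3, 0.5, -0.5]
width: 1.003
```

```bash
cat > off.py <<'E'
import sys
from h import *
st=robot.read_state(); print(st['position'].round(4),st['tcp_rot'].round(2),st['wrist_force'].round(1))
T=R.from_euler('xyz',st['tcp_rot'],degrees=True).as_matrix()
print('tool off',((T.T@(np.array(list(map(float,sys.argv[1:4])))-st['position']))/.05).round(3))
E
python3 off.py .4418 .3686 .0575
```

```text
[0.4406 0.369  0.1421] [-1.7991e+02  1.0000e-01  3.4880e+01] [ 0.3  0.5 -0.5]
tool off [0.019 0.022 1.693]
```

Emit:
jog_arm(commands=[{"offset":[0.02,0.02,0.3],"rot":[0,0,0],"gripper":1},{"offset":[0,0,0.4],"rot":[0,0,0],"gripper":1},{"offset":[0,0,0.4],"rot":[0,0,0],"gripper":1},{"offset":[0,0,0.2],"rot":[0,0,0],"gripper":1},{"offset":[0,0,0.15],"rot":[0,0,0],"gripper":1},{"offset":[0,0,0],"rot":[0,0,0],"gripper":1}])

```text
time_s: 41.12
position: [0.4421, 0.3686, 0.0644]
tcp_rot: [-179.9, 0.1, 34.9]
wrist_force: [0.0, -0.5, 0.4]
width: 0.995
```

```bash
python3 off.py .4418 .3686 .0575
```

```text
[0.4421 0.3686 0.0644] [-1.7991e+02  1.1000e-01  3.4850e+01] [ 0.  -0.5  0.4]
tool off [-0.004 -0.004  0.139]
```

Emit:
jog_arm(commands=[{"offset":[0,0,0.14],"rot":[0,0,0],"gripper":1},{"offset":[0,0,0.02],"rot":[0,0,0],"gripper":0.85},{"offset":[0,0,0],"rot":[0,0,0],"gripper":0},{"offset":[0,0,0],"rot":[0,0,0],"gripper":0},{"offset":[0,0,0],"rot":[0,0,0],"gripper":0},{"offset":[0,0,0],"rot":[0,0,0],"gripper":0},{"offset":[0,0,0],"rot":[0,0,0],"gripper":0}])

```text
time_s: 42.0
position: [0.4427, 0.369, 0.0576]
tcp_rot: [-179.9, -0.0, 34.9]
wrist_force: [0.0, -1.1, -1.1]
width: 0.738
```

Emit:
jog_arm(commands=[{"offset":[0,0,-0.1],"rot":[0,0,0],"gripper":0},{"offset":[0,0,-0.15],"rot":[0,0,0],"gripper":0},{"offset":[0,0,-0.3],"rot":[0,0,0],"gripper":0},{"offset":[0,0,-0.5],"rot":[0,0,0],"gripper":0},{"offset":[0,0,-0.5],"rot":[0,0,0],"gripper":0},{"offset":[0,0,-0.5],"rot":[0,0,0],"gripper":0},{"offset":[0,0,-0.5],"rot":[0,0,0],"gripper":0},{"offset":[0,0,-0.3],"rot":[0,0,0],"gripper":0},{"offset":[0,0,0],"rot":[0,0,0],"gripper":0}])

```text
time_s: 43.12
position: [0.4426, 0.3687, 0.2109]
tcp_rot: [-179.9, -0.2, 34.9]
wrist_force: [0.3, 0.1, -4.2]
width: 0.735
```

```bash
python3 look.py w19 wrist; python3 - <<'E'
from meas import *
p,d,st=load('w4_wrist.npz');P=cloud('wrist',d,st)
m=main((np.hypot(P[...,0]-.478,P[...,1]+.004)<.075)&(P[...,2]>.0085)); print(rect(P[m]))
p,d,st=load('w0' if 0 else 'w1_scene.npz');P=cloud('scene',d,st)
m=main((np.hypot(P[...,0]-.478,P[...,1]+.004)<.07)&(P[...,2]>.0055)); print(rect(P[m]))
E
```

```text
43.125 [0.4426 0.3687 0.2109] [-179.9    -0.19   34.86] 0.7351551659088356
(array([476.4,  -6. ]), array([92.1, 93. ]), 69.6)
(array([476.2,  -6.4]), array([94. , 95.1]), 70.6)
```

View pics/w19_wrist.png

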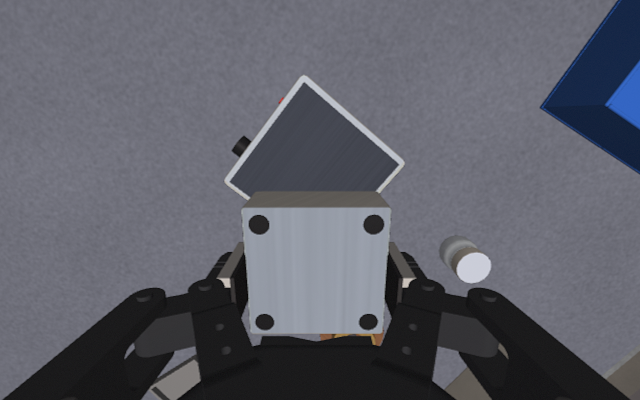

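Emit:
jog_arm(commands=[{"offset":[0,0,0],"rot":[0,0,0.4],"gripper":0},{"offset":[0,0,0],"rot":[0,0,0.7],"gripper":0},{"offset":[0,0,0],"rot":[0,0,0.8],"gripper":0},{"offset":[0,0,0],"rot":[0,0,0.8],"gripper":0},{"offset":[0,0,0],"rot":[0,0,0.8],"gripper":0},{"offset":[0,0,0],"rot":[0,0,0.8],"gripper":0},{"offset":[0,0,0],"rot":[0,0,0.8],"gripper":0},{"offset":[0,0,0],"rot":[0,0,0.7],"gripper":0},{"offset":[0,0,0],"rot":[0,0,0.5],"gripper":0},{"offset":[0,0,0],"rot":[0,0,0],"gripper":0}])

```text
time_s: 44.42
position: [0.4393, 0.3662, 0.1959]
tcp_rot: [179.3, 0.6, -21.0]
wrist_force: [0.5, -0.3, -2.8]
width: 0.739
```

```bash
python3 off.py .5 .06 .20
```

```text
[0.4393 0.3662 0.1959] [179.26   0.56 -21.04] [ 0.5 -0.3 -2.8]
tool off [ 3.33   5.28  -0.046]
```

Emit:
jog_arm(commands=[{"offset":[0.1,0.2,-0.1],"rot":[0.08,0.06,-0.1],"gripper":0},{"offset":[0.2,0.4,-0.1],"rot":[0,0,0],"gripper":0},{"offset":[0.35,0.55,0],"rot":[0,0,0],"gripper":0},{"offset":[0.35,0.55,0],"rot":[0,0,0],"gripper":0},{"offset":[0.35,0.55,0],"rot":[0,0,0],"gripper":0},{"offset":[0.35,0.55,0],"rot":[0,0,0],"gripper":0},{"offset":[0.35,0.55,0],"rot":[0,0,0],"gripper":0},{"offset":[0.35,0.55,0],"rot":[0,0,0],"gripper":0},{"offset":[0.35,0.55,0],"rot":[0,0,0],"gripper":0},{"offset":[0.3,0.4,0],"rot":[0,0,0],"gripper":0},{"offset":[0.15,0.2,0],"rot":[0,0,0],"gripper":0},{"offset":[0,0,0],"rot":[0,0,0],"gripper":0}])

```text
time_s: 45.92
position: [0.5051, 0.0595, 0.2074]
tcp_rot: [-179.9, -0.4, -18.8]
wrist_force: [0.6, -0.2, -3.5]
width: 0.734
```

```bash
python3 look.py w20 wrist; python3 - <<'E'
from meas import *
n='wrist';p,d,st=load('w20_wrist.npz');P=cloud(n,d,st)
m=(np.hypot(P[...,0]-.478,P[...,1]+.004)<.075)&(P[...,2]>.009)&(P[...,2]<.02); print(m.sum(),rect(P[m]))
E
python3 off.py .4765 -.006 .03
```

```text
45.925 [0.5051 0.0595 0.2074] [-179.9    -0.38  -18.76] 0.7338365180960437
0 (array([0., 0.]), array([0., 0.]), 0.0)
[0.505  0.06   0.2074] [-179.9    -0.37  -18.73] [-0.5  0.5 -3.4]
tool off [-0.139  1.44   3.545]
```

View pics/w20_wrist.png

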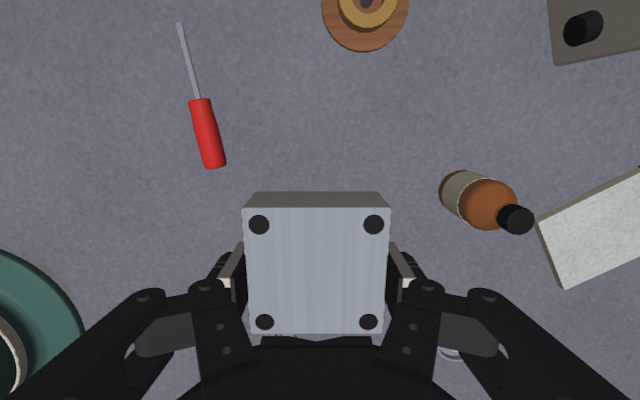

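Emit:
jog_arm(commands=[{"offset":[-0.05,0.4,0],"rot":[-0.01,-0.04,0.14],"gripper":0},{"offset":[-0.05,0.5,0],"rot":[0,0,0],"gripper":0},{"offset":[-0.04,0.4,0.1],"rot":[0,0,0],"gripper":0},{"offset":[0,0.1,0.4],"rot":[0,0,0],"gripper":0},{"offset":[0,0,0.5],"rot":[0,0,0],"gripper":0},{"offset":[0,0,0.6],"rot":[0,0,0],"gripper":0},{"offset":[0,0,0.5],"rot":[0,0,0],"gripper":0},{"offset":[0,0,0.4],"rot":[0,0,0],"gripper":0},{"offset":[0,0,0.2],"rot":[0,0,0],"gripper":0},{"offset":[0,0,0],"rot":[0,0,0],"gripper":0}])

```text
time_s: 47.22
position: [0.4699, -0.0024, 0.0625]
tcp_rot: [-180.0, 0.2, -19.8]
wrist_force: [-0.4, -0.1, -2.7]
width: 0.733
```

```bash
python3 look.py w21 wrist side; python3 off.py .4765 -.006 .03; python3 - <<'E'
import cv2
a=cv2.imread('pics/w21_wrist.png'); b=cv2.imread('pics/w21_side.png')[180:280,280:440]
cv2.imwrite('pics/w21s.png',cv2.resize(b,None,fx=4,fy=4,interpolation=cv2.INTER_CUBIC))
E
```

```text
47.275 [ 0.4701 -0.0024  0.0631] [-179.98    0.18  -19.76] 0.7342439547646461
[ 0.4705 -0.0025  0.0637] [-1.7997e+02  1.3000e-01 -1.9760e+01] [-0.2  0.7 -3.4]
tool off [0.139 0.026 0.673]
```

View pics/w21_wrist.png

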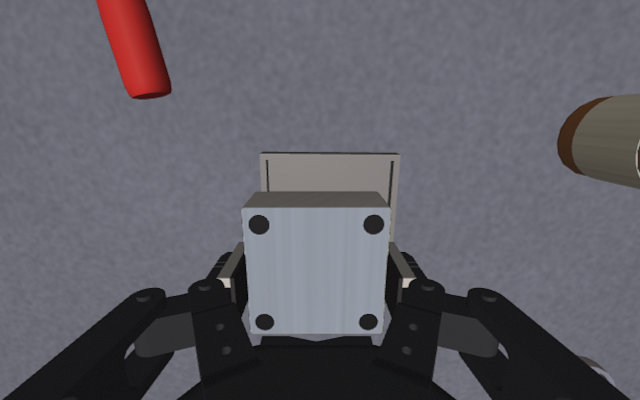

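View pics/w21s.png

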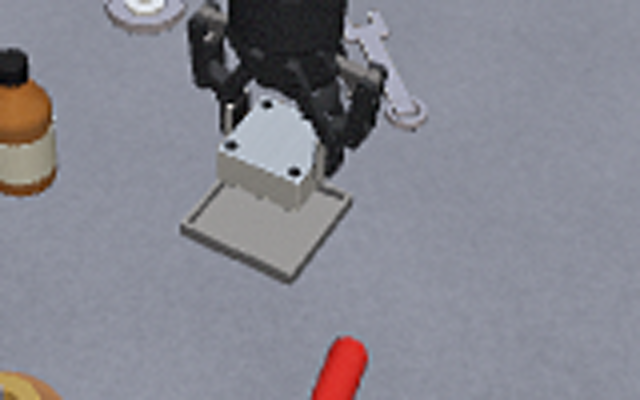

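```bash
python3 - <<'E'
from meas import *
p,d,st=load('w21_wrist.npz')
A=ray('wrist',[(260.5,152.5),(399.5,153)],.012,st); e=A[1]-A[0];L=np.linalg.norm(e);u=e/L
print(A,L,np.degrees(np.arctan2(u[1],u[0])),(A[0]+A[1])/2+np.array([u[1],-u[0],0])*.046)
E
```

```text
[[0.45127711 0.05285623 0.012     ]
 [0.53685027 0.02178848 0.012     ]] 0.09103829186138207 -19.953675875871983 [ 0.47836571 -0.00591621  0.012     ]
```

Emit:
jog_arm(commands=[{"offset":[0.15,0.02,0],"rot":[0,0.01,0.03],"gripper":0},{"offset":[0,0,0.2],"rot":[0,0,0],"gripper":0},{"offset":[0,0,0.2],"rot":[0,0,0],"gripper":0},{"offset":[0,0,0.2],"rot":[0,0,0],"gripper":0},{"offset":[0,0,0.1],"rot":[0,0,0],"gripper":0}])

```text
time_s: 47.95
position: [0.4786, -0.0063, 0.0278]
tcp_rot: [-179.9, -0.1, -20.0]
wrist_force: [0.1, 0.5, -3.3]
width: 0.73
```

```bash
python3 off.py .4775 -.006 .0096
```

```text
[ 0.4786 -0.0063  0.0278] [-1.7993e+02 -1.1000e-01 -2.0040e+01] [ 0.1  0.5 -3.3]
tool off [-0.023  0.003  0.364]
```

Emit:
jog_arm(commands=[{"offset":[-0.02,0,0.1],"rot":[0,0,0],"gripper":0},{"offset":[0,0,0.1],"rot":[0,0,0],"gripper":0},{"offset":[0,0,0.06],"rot":[0,0,0],"gripper":0},{"offset":[0,0,0.04],"rot":[0,0,0],"gripper":0}])

```text
time_s: 48.45
position: [0.4775, -0.0059, 0.0116]
tcp_rot: [-179.9, -0.1, -20.0]
wrist_force: [-0.9, -0.0, -2.7]
width: 0.729
```

Emit:
jog_arm(commands=[{"offset":[0,0,0.04],"rot":[0,0,0],"gripper":0},{"offset":[0,0,0.02],"rot":[0,0,0],"gripper":0}])

```text
time_s: 48.7
position: [0.4777, -0.0059, 0.0095]
tcp_rot: [-179.9, -0.1, -20.0]
wrist_force: [-11.8, 0.8, 20.3]
width: 0.732
```

Contact at the predicted height again. Releasing.

Emit:
jog_arm(commands=[{"offset":[0,0,0],"rot":[0,0,0],"gripper":0},{"offset":[0,0,0],"rot":[0,0,0],"gripper":0.8},{"offset":[0,0,0],"rot":[0,0,0],"gripper":0.9},{"offset":[0,0,0],"rot":[0,0,0],"gripper":0.95},{"offset":[0,0,-0.2],"rot":[0,0,0],"gripper":0.95},{"offset":[0,0,-0.4],"rot":[0,0,0],"gripper":0.95},{"offset":[0,0,-0.6],"rot":[0,0,0],"gripper":1},{"offset":[0,0,-0.6],"rot":[0,0,0],"gripper":1},{"offset":[0,-0.2,-0.6],"rot":[0,0,0],"gripper":1},{"offset":[0,-0.3,-0.6],"rot":[0,0,0],"gripper":1},{"offset":[0,0,-0.6],"rot":[0,0,0],"gripper":1},{"offset":[0,0,0],"rot":[0,0,0],"gripper":1}])

```text
time_s: 50.2
position: [0.4863, 0.0182, 0.2017]
tcp_rot: [-179.8, -0.4, -20.1]
wrist_force: [0.1, -0.3, -0.9]
width: 1.0
```

```bash
python3 look.py w22 wrist scene side; python3 - <<'E'
from meas import *
n='wrist';p,d,st=load('w22_wrist.npz');P=cloud(n,d,st)
near=lambda c,r:np.hypot(P[...,0]-c[0],P[...,1]-c[1])<r
m=near((.4775,-.006),.06)&(P[...,2]>.03)&(P[...,2]<.04); print('blk',rect(P[m]),P[m].mean(0),P[m][:,2].std())
m=near((.4775,-.006),.08)&(P[...,2]>.0095)&(P[...,2]<.016); print('tray',rect(P[m]))
n='scene';p,d,st=load('w22_scene.npz');P=cloud(n,d,st)
for nm,c,r,a,b in [('cup',(.453,-.372),.04,.053,.065),('knob',(.62,-.226),.03,.028,.04),('ring',(.611,.211),.04,.022,.033),('bottle',(.665,-.012),.03,.105,.13)]:
    m=near(c,r)&(P[...,2]>a)&(P[...,2]<b); print(nm,m.sum(),circ(P[m]) if m.sum()>2 else '')
E
```

```text
50.3 [0.4855 0.0181 0.1989] [-179.89   -0.2   -20.06] 0.9966919799295902
blk (array([477.5,  -5.9]), array([64.2, 64.1]), 70.0) [ 0.47806544 -0.00491134  0.0351042 ] 0.0007719931355779358
tray (array([477.,  -6.]), array([92. , 92.2]), 69.8)
cup 235 (array([ 452.5, -374. ]), 23.4)
knob 25 (array([ 619.8, -227.8]), 6.6)
ring 185 (array([608.6, 212.4]), 29.8)
bottle 84 (array([663.7, -15.6]), 12.2)
```

View pics/w22_wrist.png

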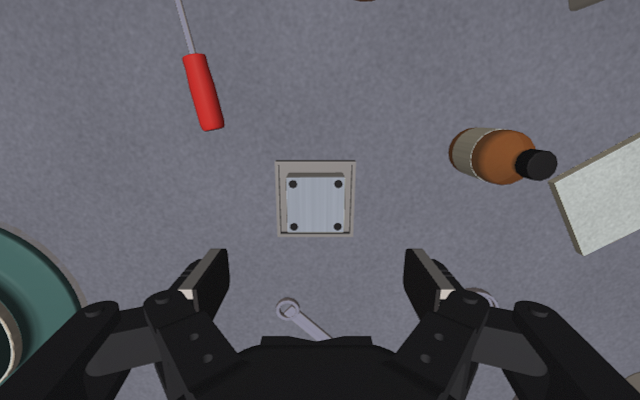

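View pics/w22_scene.png

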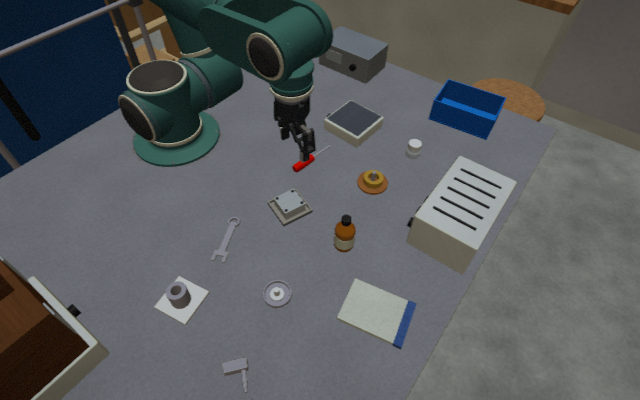

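View pics/w22_side.png

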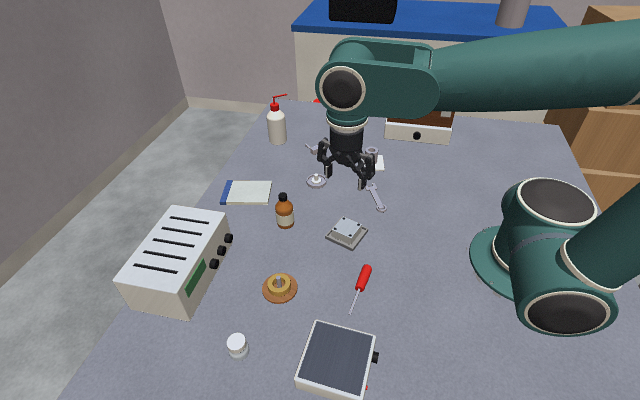

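All four pieces are in place: the block in the tray (316,199 in the wrist view), and the cup, cover and ring on theirs in the scene view. The bottle hasn't moved and the gripper is clear, so I'll hand in.

```bash
python3 -c "
from rig import robot
print(robot.sign_off())"
```

```text
the job is handed in; nothing more can be done
None
```

I took the stack apart from the top down and set each piece on its own place. I handed in at 50.3 s of the 131 s allowed, with the gripper open about 0.2 m above the bench.

| Piece | Place | What the last check showed |
|---|---|---|
| Cover | dish | Flat, about 2 mm off centre |
| Cup | tile | Upright, about 2 mm off centre |
| Ring | spindle | Down on the base, centred on the post to under 1 mm |
| Block | tray | Flat inside, within 1 mm of centre and parallel to the walls |

- **Bottle:** it measured within about 2 mm of its first position, which is no more than camera error, and I never touched it.
- **Contact forces:** pressing down on set-down read up to 42 N upward at the wrist for the cup (about 48 N all told), 24 N for the ring and 20 N for the block. All are under the 120 N wrist limit. The cup reading is above 40 N, but that was the held cup pressing on the tile, not the arm or gripper body.
- **Cover landing:** I saw no force when it touched down. I judged contact from the height where it stopped and the picture afterwards.
- **Camera disagreement:** the fixed cameras differed from the wrist camera by 2–5 mm in y. I used the wrist camera for the final positions.

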